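# Mesh-check the dosing pump's change gears and put them back in their rack

### The job

Check the dosing pump's change gears that lie on the bench: put every one of them on the tester's post for its tooth count, fully down with its teeth in mesh with the master gear, and when all are on, turn the master by its knob from the zero mark to one of the quarter-turn marks, so that they all run with it. Then put the gears away in the rack under the clear cover, each flat and boss up in the pocket that bears its silhouette, and shut the cover; leave the glassware and the screwdriver where they are.

Things in the scene. Friction and masses are not known exactly. Their poses are not given: they have to be found in the camera images.
- gear12_mid (a point): brass spur gear, 12 teeth (pitch diameter 36 mm, 42 mm over the teeth): toothed disc 10 mm thick, on it a round boss 22 mm in diameter to pick it up by, 34 mm high overall, bored right through (12 mm). Point: on its axis, 17 mm above its underside; z up out of the boss, a tooth lies exactly on +x. May be absent (None). Starts boss up on the bench.
- gear15_mid (a point): brass spur gear, 15 teeth (pitch diameter 45 mm, 51 mm over the teeth): toothed disc 10 mm thick, on it a round boss 22 mm in diameter to pick it up by, 34 mm high overall, bored right through (12 mm). Point: on its axis, 17 mm above its underside; z up out of the boss, a tooth lies exactly on +x. May be absent (None). Starts boss up on the bench.
- gear18_mid (a point): brass spur gear, 18 teeth (pitch diameter 54 mm, 60 mm over the teeth): toothed disc 10 mm thick, on it a round boss 22 mm in diameter to pick it up by, 34 mm high overall, bored right through (12 mm). Point: on its axis, 17 mm above its underside; z up out of the boss, a tooth lies exactly on +x. May be absent (None). Starts boss up on the bench.
- gear21_mid (a point): brass spur gear, 21 teeth (pitch diameter 63 mm, 69 mm over the teeth): toothed disc 10 mm thick, on it a round boss 22 mm in diameter to pick it up by, 34 mm high overall, bored right through (12 mm). Point: on its axis, 17 mm above its underside; z up out of the boss, a tooth lies exactly on +x. May be absent (None). Starts boss up on the bench.
- post12_seat (a point): the tester's fixed post for the 12-tooth gear: round-nosed pin, 9 mm in diameter, 21.6 mm above its 20 mm wide shoulder, 54 mm from the master's axis; a scribed circle round it is as wide as the gear. Point: middle of the shoulder, 18 mm above the bench; the gear's underside rests there when fully down, its teeth between the master's.
- post15_seat (a point): the tester's fixed post for the 15-tooth gear: round-nosed pin, 9 mm in diameter, 21.6 mm above its 20 mm wide shoulder, 58.5 mm from the master's axis; a scribed circle round it is as wide as the gear. Point: middle of the shoulder, 18 mm above the bench; the gear's underside rests there when fully down, its teeth between the master's.
- post18_seat (a point): the tester's fixed post for the 18-tooth gear: round-nosed pin, 9 mm in diameter, 21.6 mm above its 20 mm wide shoulder, 63 mm from the master's axis; a scribed circle round it is as wide as the gear. Point: middle of the shoulder, 18 mm above the bench; the gear's underside rests there when fully down, its teeth between the master's.
- post21_seat (a point): the tester's fixed post for the 21-tooth gear: round-nosed pin, 9 mm in diameter, 21.6 mm above its 20 mm wide shoulder, 67.5 mm from the master's axis; a scribed circle round it is as wide as the gear. Point: middle of the shoulder, 18 mm above the bench; the gear's underside rests there when fully down, its teeth between the master's.
- master_grip (a point): knob of the tester's master gear (steel, 24 teeth, pitch diameter 72 mm, 10 mm thick, underside 18 mm above the bench, in the middle of a grey plate 170 mm square): black bar 40 long, 14 wide, 24 high, top 56 mm above the bench. Point: middle of the bar, on the master's axis. x runs along the bar to the end with the white line (pointer), z up; a master tooth lies exactly on +x.
- master (a joint): turn of the master gear (rad), anticlockwise from above; 0: pointer at the long white zero mark, +1.57 and -1.57: at the two short quarter-turn marks. Light friction, stays where left, stops at +-3. Gears down on their posts turn with it (about 2 mm play at the teeth, 1.4 mm at the post)
- bin12_floor (a point): the rack's insert for the 12-tooth gear: fixed grey block 85 mm square, 22 mm high, with a square pocket 49 mm wide, 10 mm deep, on whose floor is the gear's full-size black silhouette. The four inserts stand two by two in a low frame and change places. Point: middle of the pocket's floor, 12 mm above the bench; x and y along the pocket's sides.
- bin15_floor (a point): the rack's insert for the 15-tooth gear: fixed grey block 85 mm square, 22 mm high, with a square pocket 58 mm wide, 10 mm deep, on whose floor is the gear's full-size black silhouette. The four inserts stand two by two in a low frame and change places. Point: middle of the pocket's floor, 12 mm above the bench; x and y along the pocket's sides.
- bin18_floor (a point): the rack's insert for the 18-tooth gear: fixed grey block 85 mm square, 22 mm high, with a square pocket 67 mm wide, 10 mm deep, on whose floor is the gear's full-size black silhouette. The four inserts stand two by two in a low frame and change places. Point: middle of the pocket's floor, 12 mm above the bench; x and y along the pocket's sides.
- bin21_floor (a point): the rack's insert for the 21-tooth gear: fixed grey block 85 mm square, 22 mm high, with a square pocket 76 mm wide, 10 mm deep, on whose floor is the gear's full-size black silhouette. The four inserts stand two by two in a low frame and change places. Point: middle of the pocket's floor, 12 mm above the bench; x and y along the pocket's sides.
- cover (a joint): opening of the rack's clear dust cover (rad): a shell 182 mm square, 42 mm deep, 0 when shut over the pockets (its top then 56 mm above the bench), up to 1.9 when it leans back clear of them. Its hinge is stiff: it stays at any angle, and takes about 3 N at the tab to move
- cover_tab (a point): finger tab of the cover: black block 20 mm wide along the hinge, 12 mm thick, standing 28 mm out from the middle of the cover's edge opposite the hinge. Point: 2 mm outward of the block's middle; with the cover shut 30 mm above the bench, z up, y towards the hinge, x along it; the frame turns with the cover
- cover_hinge (a point): middle of the cover's hinge line, 14 mm above the bench on the rack's side away from the tab; its x axis is the hinge line; its y and z turn with the cover; the tab point is 198 mm along its -y and 16 mm along its +z
- beaker_rim (a point): bystander: glass beaker 72 mm wide, 95 mm high; this point is the middle of its rim
- reagent: bystander: brown glass jar, 64 mm wide, 90 mm high; origin under its middle
- screwdriver_grip (a point): bystander: screwdriver 150 mm long lying on the bench; this point is on its handle
Mind the look-alikes: they are no part of the job. What is shaped like the part that bears gear12_mid but blue or grey is not meant.

How it is judged:
On the way, in this order (a step that is already met when the one before it is completed fails the run):
1. every gear present is fully down on its own test post, in mesh with the master (horizontal distance between gear12_mid and post12_seat below 0.004 m and z of gear12_mid in the frame of post12_seat below 0.021 m and angle between each of gear12_mid, gear15_mid, gear18_mid, gear21_mid's own z axis and vertical below 0.1 rad and horizontal distance between gear15_mid and post15_seat below 0.004 m and z of gear15_mid in the frame of post15_seat below 0.021 m and horizontal distance between gear18_mid and post18_seat below 0.004 m and z of gear18_mid in the frame of post18_seat below 0.021 m and horizontal distance between gear21_mid and post21_seat below 0.004 m and z of gear21_mid in the frame of post21_seat below 0.021 m), for 0.2 s.
2. with all of them still down in mesh, the master has been turned to a quarter-turn mark (all of step 1 and (value of joint master above 1.4 rad or value of joint master below -1.4 rad)), for 0.2 s.
At the end, for the whole second after the job is handed in: every gear present lies flat (0.1 rad), boss up, at rest in its own pocket, axis within 9 mm of the middle, underside within 4 mm of the floor, cover shut (within 0.06 rad); before that all were at once down on their posts (4 mm) and the master turned past 1.4 rad either way (horizontal distance between gear12_mid and bin12_floor below 0.009 m and z of gear12_mid in the frame of bin12_floor between 0.012 and 0.021 m and angle between each of gear12_mid, gear15_mid, gear18_mid, gear21_mid's own z axis and vertical below 0.1 rad and linear speed of each of gear12, gear15, gear18, gear21 below 0.02 m/s and horizontal distance between gear15_mid and bin15_floor below 0.009 m and z of gear15_mid in the frame of bin15_floor between 0.012 and 0.021 m and horizontal distance between gear18_mid and bin18_floor below 0.009 m and z of gear18_mid in the frame of bin18_floor between 0.012 and 0.021 m and horizontal distance between gear21_mid and bin21_floor below 0.009 m and z of gear21_mid in the frame of bin21_floor between 0.012 and 0.021 m and value of joint cover below 0.06 rad); the robot touches nothing.
It fails at once if the beaker is pushed aside or knocked over (distance of beaker_rim from where it was at the start of the episode above 0.03 m).
It fails at once if the jar is pushed aside or knocked over (distance of reagent from where it was at the start of the episode above 0.03 m).
It fails at once if the screwdriver is pushed aside or knocked over (distance of screwdriver_grip from where it was at the start of the episode above 0.03 m).
Of gear12, gear15, gear18, gear21 only 3 to 4 are there at a start; the rules pass over those that are not, and their reading is None.
At some moment in a run one of gear12, gear15, gear18, gear21 may be knocked a few centimetres aside while the robot is not near it.
It also fails if it takes over 210 s, if anything falls off the work surface, if the arm or the gripper's body presses on something with over 40 N, if the wrist force passes 120 N, or if a joint passes its speed limit or range.

### The arm

A 7-joint arm with a two-finger parallel gripper is mounted at the origin on the work surface. World frame = base frame: x ahead of the robot, y to its left, z up, the work surface at z = 0. Lengths are in m, angles in rad, forces in N, time in s.
With the tool pointing down it reaches from about 0.4 to 0.85 m from the base axis. Payload 10.4 kg.
Tool frame: the origin (TCP) lies between the finger pads; the fingertips stand r.nose_length ahead of it and the grasp point (between the pads) lies 6 mm ahead of it (r.nose_length is the distance from the TCP to the fingertips, in m); z points along the fingers, x is the direction in which the jaws open and shut, and the axes are right-handed (so a half turn about z gives the same grasp; the last joint's range is limited). The gripper opens to 87 mm and grips with 3 to 60 N. Pads are 19 mm wide; open, the fingers measure 117 mm over their backs; the gripper's body (75 mm by 190 mm) begins 51 mm behind the grasp point.
Start: joints at [1.18, 0.332, -0.065, 1.46, 0.022, 1.35, -0.088], TCP at [0.225, -0.583, 0.248] pointing down, gripper open.
Joint ranges: [-2.6, 2.6], [-0.5, 2.12], [-1.47, 1.34], [0.16, 2.42], [-1.27, 4.41], [0.06, 2.06], [-2.6, 2.6]. Speed limits (rad/s): [2.22, 2.22, 2.79, 2.79, 3.14, 3.14, 3.14].

### API

Orientations are given as a unit quaternion [x, y, z, w].
In Python, from bench import r gives the robot as it stands. The module is installed in compiled form; this text tells all that it offers.
- The arm moves only by the shell command python3 -m creep 'ROWS' [OPENING] [FORCE]. ROWS is JSON, a list of rows, each an object of numbers: "x", "y", "z": the shift along the world's x, y, z in m; "spin": the turn about the world's z in degrees. In form: [{"x": .., "y": .., "z": .., "spin": ..}, ...]. A call has 1 to 12 rows; each row is the pose to reach, as a shift and turn from the pose commanded when the call began; what a row does not reach only later rows make up. A row lasts 1/8 s, in which the tool goes at most 62.5 mm and 10.7 degrees, less where a joint would pass 70% of its speed; a pose out of reach is approached as far as the arm can. A call with a gripper value outside its range is refused whole. OPENING is the finger opening in m, from 0 to 0.087, set as the call begins (- or left out, the last holds). The fingers move at their own pace and stop on an object; FORCE is the grip in N (left out, the last holds). Time passes only in rows, so rows that repeat a pose let the fingers close. It gives the time, the measured TCP pose, the force and the opening at its end, in the units of the state.
- r.read_state(): the state, without advancing time (a new reading comes with each control period).
- r.camera(name): name is "scene" or "top" or "wrist"; returns a dict with "pixels" (420x560x3 uint8, blue, green, red), "z_map" (420x560 float32, m along the optical axis (not along the pixel's ray), 0 where there is no reading), "K" (3x3 intrinsics, pixels), "R" (3x3) and "t" (3): a world point X has camera coordinates R X + t. Camera axes: x right, y down, z forward; pixel columns grow to the right and rows downward; lengths in m; the calibration is good to about 2 mm. A picture is of the moment at which its call begins.
- r.close_job(): hands the job in, once; it reports no verdict.
The state is a dict: "time": time; "joint_positions": joint angles; "joint_vel": joint speeds; "joint_torque": joint torques, N m; "ee_pos": TCP position; "eef_rot": TCP orientation; "ft_force": force on the tool from outside, world axes, zero at the start; "torque": the same for the moment, N m; "width": finger opening in m.
Only numpy, scipy, OpenCV 4.12 (cv2) and the standard library are available. Lean on these libraries where they do the work, as an engineer would, in place of code of your own. Each camera call takes 0.05 s, during which the arm holds its last target. There are 200 camera calls.

## Working session

There is one attempt and no reset: what is moved stays moved. The work goes in short steps, Python scripts to look and compute and a shell command to move; the robot and the scene stay as the last step left them, time stands still between calls to the robot, and variables do not carry over. Pictures are saved under pics/ and viewed, about 12 in all and at most 16, crops included, and the job is handed in when it is done.

```bash
mkdir -p pics; ls; cat > h.py <<'E'
from bench import r
import numpy as np, cv2
def shot(n,f=None):
    c=r.camera(n)
    if f: cv2.imwrite('pics/'+f,c['pixels'])
    return c
def cast(c,uv,z):
    uv=np.atleast_2d(np.array(uv,float)); d=np.c_[uv,np.ones(len(uv))]@np.linalg.inv(c['K']).T@c['R']
    o=-c['R'].T@c['t']; return o+d*((z-o[2])/d[:,2])[:,None]
def pts(c):
    h,w=c['z_map'].shape; v,u=np.mgrid[:h,:w]; z=c['z_map']
    p=np.stack([u*z,v*z,z],-1)@np.linalg.inv(c['K']).T
    return (p-c['t'])@c['R']
def proj(c,X):
    p=(np.atleast_2d(X)@c['R'].T+c['t'])@c['K'].T; return p[:,:2]/p[:,2:]
E
python3 - <<'E'
from h import *
for n in('top','scene'):
    c=shot(n,n+'0.png'); print(n,c['K'].tolist(),(-c['R'].T@c['t']).round(3),c['R'].round(2).tolist())
s=r.read_state(); print(s, r.nose_length)
E
```

```text
pics
top [[505.3055302345332, 0.0, 275.5518452493407], [0.0, 505.3055302345332, 204.299156436527], [0.0, 0.0, 1.0]] [0.511 0.003 1.165] [[0.02, -1.0, 0.01], [-1.0, -0.02, -0.08], [0.08, -0.01, -1.0]]
scene [[441.1131341098849, 0.0, 280.81984290318945], [0.0, 441.1131341098849, 212.15863479152088], [0.0, 0.0, 1.0]] [ 1.117 -0.468  0.896] [[0.67, 0.74, 0.0], [0.56, -0.5, -0.66], [-0.49, 0.45, -0.75]]
{'time': 0.1, 'joint_positions': array([ 1.18043361,  0.33278382, -0.06471824,  1.46084911,  0.02164536,
        1.34991045, -0.08845497]), 'joint_vel': array([ 7.95398410e-05, -6.90198432e-04, -9.42894693e-04, -1.90474278e-03,
       -6.35404657e-04, -5.41583767e-04, -7.82531047e-04]), 'joint_torque': array([ 2.61976951e-03, -6.24546933e+01,  2.54643249e-02, -3.90717101e+01,
       -6.13837293e-02,  3.67180305e-02,  7.02269790e-05]), 'ee_pos': array([ 0.22458693, -0.58291757,  0.24685299]), 'eef_rot': array([ 8.24503877e-01, -5.65855956e-01, -5.42447467e-04, -3.14330380e-04]), 'ft_force': array([-0.51095816,  0.21978887,  0.55818474]), 'torque': array([-0.04066902, -0.01897661,  0.02132974]), 'width': 0.08701645563070545} 0.025
```

View pics/top0.png

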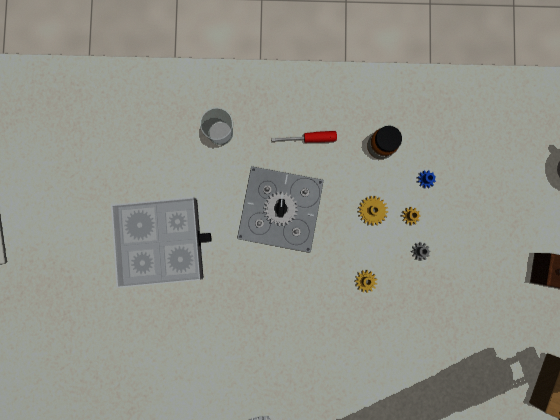

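View pics/scene0.png

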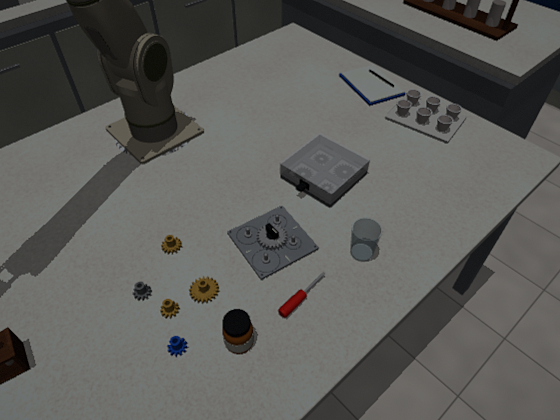

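The brass gears are at top (373,210) large, (411,215) small and (366,281) medium. The look-alikes are blue at (427,179) and grey at (421,251), both rejected by colour. The tester is at (281,209). The rack, cover shut, is at (160,242) with its tab at (205,238).

```bash
python3 - <<'E'
from h import *
def find(c):
    P=pts(c); hsv=cv2.cvtColor(c['pixels'],cv2.COLOR_BGR2HSV)
    m=cv2.inRange(hsv,(15,110,80),(32,255,255))
    m[(P[...,2]<.003)|(P[...,2]>.1)|(abs(P[...,0]-.55)>.3)]=0
    n,l,s,ce=cv2.connectedComponentsWithStats(m)
    out=[]
    for i in range(1,n):
        if s[i,4]<60: continue
        q=P[l==i]; zt=np.percentile(q[:,2],97); t=q[q[:,2]>zt-.006]
        d=q[(q[:,2]<.016)]
        print(ce[i].round(),s[i,4],'ztop',zt.round(4),'boss',((t.min(0)+t.max(0))/2).round(4),'extent',np.ptp(q,0).round(4),'mid',((q.min(0)+q.max(0))/2).round(4))
for n in('top','scene'):
    c=shot(n); print(n); find(c)
c=shot('top');P=pts(c)
for k,uv in dict(knob=(281,209),tabL=(205,238),rackc=(160,242),c1=(252,167),c2=(323,180),c3=(310,251),c4=(238,237),r1=(114,206),r2=(196,199),r3=(202,277),r4=(119,286),beaker=(217,126),jar=(387,138),zero=(283,172)).items(): print(k,P[uv[1],uv[0]].round(4))
E
cd pics; python3 -c "
import cv2;i=cv2.imread('top0.png');cv2.imwrite('a.png',cv2.resize(i[155:300,105:450],None,fx=2.3,fy=2.3,interpolation=2))"
```

```text
top
[373. 210.] 525 ztop 0.0345 boss [ 0.5926 -0.2325  0.0337] extent [0.067  0.0678 0.0354] mid [ 0.5922 -0.2318  0.0209]
[411. 216.] 141 ztop 0.037 boss [ 0.582  -0.3199  0.0354] extent [0.0388 0.0415 0.0367] mid [ 0.5822 -0.3189  0.0214]
[366. 281.] 255 ztop 0.0359 boss [ 0.4316 -0.2162  0.0335] extent [0.0497 0.0481 0.0339] mid [ 0.4311 -0.2164  0.0201]
scene
[171. 246.] 85 ztop 0.0124 boss [ 0.435  -0.2174  0.0118] extent [0.0403 0.0449 0.0127] mid [ 0.435  -0.2174  0.0106]
[204. 289.] 354 ztop 0.0336 boss [ 0.5934 -0.2327  0.0328] extent [0.0638 0.0651 0.0332] mid [ 0.5948 -0.2325  0.0197]
knob [ 0.5879 -0.0203  0.0563]
tabL [0.5212 0.1469 0.0391]
rackc [0.5105 0.2424 0.0564]
c1 [0.687  0.0474 0.0089]
c2 [ 0.6614 -0.1179 -0.0007]
c3 [ 0.4966 -0.0891  0.0097]
c4 [0.5252 0.0753 0.0137]
r1 [0.5873 0.3465 0.0544]
r2 [0.6097 0.1729 0.0162]
r3 [0.4341 0.1531 0.0221]
r4 [0.4137 0.3276 0.0558]
beaker [0.7827 0.1314 0.0027]
jar [ 0.7445 -0.2464  0.0879]
zero [ 0.6768 -0.0243  0.0092]
```

View pics/a.png

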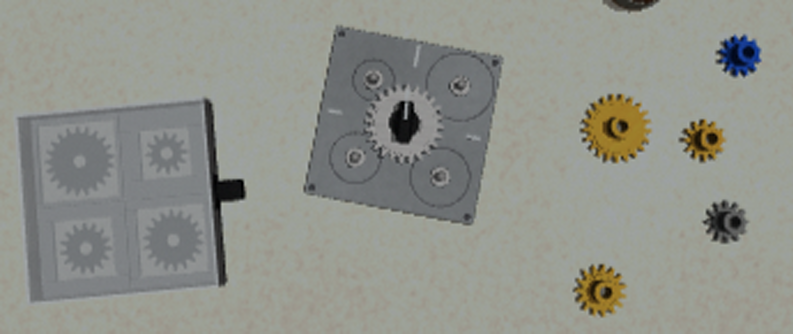

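Crop: the 12-tooth circle is upper left of the tester, 21 upper right, 15 lower left and 18 lower right. The pockets are 21 upper left, 12 upper right, 15 lower left and 18 lower right. By width the gears present are 21 (67 mm), 12 (41 mm) and 15 (49 mm), so 18 is absent. Next is a look from near.

```bash
python3 -m creep '[{"x":0.04,"y":0.04},{"x":0.08,"y":0.08},{"x":0.12,"y":0.12},{"x":0.16,"y":0.16},{"x":0.2,"y":0.2},{"x":0.24,"y":0.25},{"x":0.27,"y":0.29},{"x":0.295,"y":0.323},{"x":0.295,"y":0.323},{"x":0.295,"y":0.323}]' 0.087 20
python3 - <<'E'
from h import *
c=shot('wrist','w1.png'); print(c['K'][0,0],(-c['R'].T@c['t']).round(3),c['R'].round(3).tolist()); print(r.read_state()['ee_pos'])
E
```

```text
310.77314323390107 [ 0.293 -0.557  0.384] [[0.359, -0.933, -0.001], [-0.899, -0.346, 0.268], [-0.251, -0.095, -0.963]]
[ 0.22467867 -0.58309299  0.24729061]invalid input at $[0]: expected keys x, y, z, spin
```

View pics/w1.png

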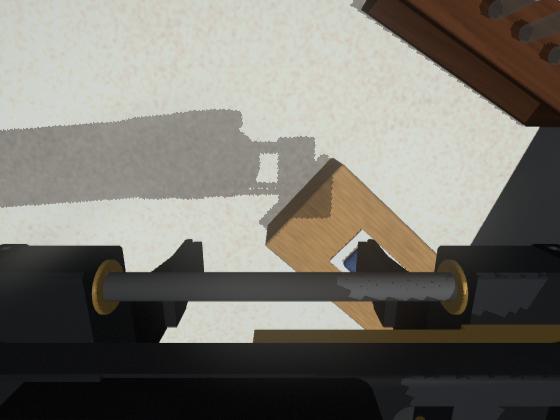

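Wrist view: the wooden bystander rack is below the gripper, and the camera looks ahead of the tool (image up is about +x). I'll redo the move with all keys.

```bash
python3 -m creep '[{"x":0.0,"y":0.04,"z":0.03,"spin":0},{"x":0.02,"y":0.09,"z":0.05,"spin":0},{"x":0.06,"y":0.135,"z":0.05,"spin":-5},{"x":0.1,"y":0.175,"z":0.05,"spin":-10},{"x":0.14,"y":0.215,"z":0.05,"spin":-15},{"x":0.18,"y":0.255,"z":0.05,"spin":-20},{"x":0.2,"y":0.3,"z":0.05,"spin":-20},{"x":0.2,"y":0.323,"z":0.05,"spin":-20},{"x":0.2,"y":0.323,"z":0.05,"spin":-20},{"x":0.2,"y":0.323,"z":0.05,"spin":-20}]' 0.087 20
python3 - <<'E'
from h import *
c=shot('wrist','w2.png'); print((-c['R'].T@c['t']).round(3)); print(r.read_state()['ee_pos'],r.read_state()['joint_positions'].round(2))
E
```

```text
time: 1.55
ee_pos: [0.424, -0.2617, 0.2976]
eef_rot: [0.713, -0.701, 0.0, 0.0]
ft_force: [0.1, 0.8, 0.7]
width: 0.087
[ 0.497 -0.261  0.434]
[ 0.42399108 -0.26180535  0.29757359] [ 0.79  0.05 -0.34  1.69  0.02  1.4  -1.11]
```

View pics/w2.png

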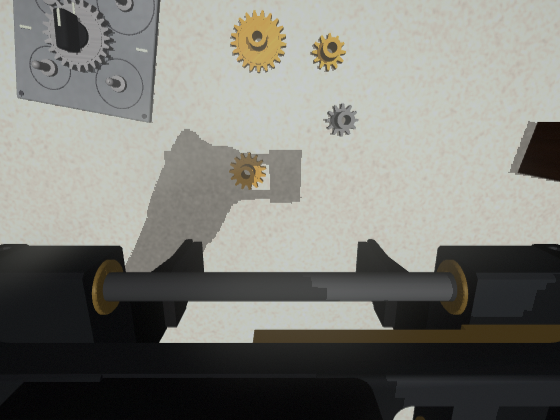

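Wrist view 2: gear21 at (258,41), gear12 at (328,52), gear15 at (248,171) and the grey decoy at (341,120). I'll go lower over the gears for tooth phases, then over the tester.

```bash
cat >> h.py <<'E'
def brass(c,n,xy,zt=.010,lo=.0,hi=.08):
    """n-tooth gear near xy: centre from boss top (fitted), tooth phase (deg, tooth nearest, world)"""
    P=pts(c); hsv=cv2.cvtColor(c['pixels'],cv2.COLOR_BGR2HSV)
    m=cv2.inRange(hsv,(12,70,30),(34,255,255))
    d=np.hypot(P[...,0]-xy[0],P[...,1]-xy[1]); m[(d>.05)|(P[...,2]<zt-.007)]=0
    nn,l,s,ce=cv2.connectedComponentsWithStats(m); i=1+s[1:,4].argmax(); m=(l==i).astype(np.uint8)
    q=P[(m>0)&(P[...,2]>zt+.019)]
    ztop=np.median(q[:,2])
    b=((m>0)&(P[...,2]>zt+.019)).astype(np.uint8)
    cb=max(cv2.findContours(b,cv2.RETR_EXTERNAL,cv2.CHAIN_APPROX_NONE)[0],key=cv2.contourArea)[:,0]
    e=cast(c,cb,zt+.024); (bx,by),br=cv2.minEnclosingCircle((e[:,:2]*1e3).astype(np.float32))
    ct=max(cv2.findContours(m,cv2.RETR_EXTERNAL,cv2.CHAIN_APPROX_NONE)[0],key=cv2.contourArea)[:,0]
    w=cast(c,ct,zt)[:,:2]; (cx,cy),R=cv2.minEnclosingCircle((w*1e3).astype(np.float32)); cen=np.array([cx,cy])/1e3
    v=w-cen; th=np.arctan2(v[:,1],v[:,0]); o=th.argsort(); g=np.linspace(-np.pi,np.pi,1440,endpoint=False)
    rr=np.interp(g,th[o],np.hypot(*v.T)[o]); F=abs(np.fft.rfft(rr-rr.mean())); 
    k=8+F[8:30].argmax(); ph=np.angle((rr*np.exp(1j*n*g)).sum())/n
    print(f'N{n}: fft teeth {k} boss {bx:.1f},{by:.1f} r{br:.1f} ztop {ztop*1e3:.1f} disc {cx:.1f},{cy:.1f} R{R:.1f} phase {np.degrees(ph)%(360/n):.1f} /{360/n:.1f}')
    return cen,ph
E
python3 -m creep '[{"x":0.015,"y":0,"z":-0.05,"spin":0},{"x":0.035,"y":0,"z":-0.1,"spin":0},{"x":0.035,"y":0,"z":-0.13,"spin":0},{"x":0.035,"y":0,"z":-0.13,"spin":0},{"x":0.035,"y":0,"z":-0.13,"spin":0}]'
python3 - <<'E'
from h import *
c=shot('wrist','w3.png')
brass(c,21,(.593,-.232));brass(c,12,(.582,-.32))
E
python3 -m creep '[{"x":-0.05,"y":0.03,"z":0,"spin":0},{"x":-0.09,"y":0.06,"z":0,"spin":0},{"x":-0.09,"y":0.06,"z":0,"spin":0},{"x":-0.09,"y":0.06,"z":0,"spin":0}]'
python3 - <<'E'
from h import *
c=shot('wrist','w4.png')
brass(c,15,(.432,-.216));
brass(c,21,(.593,-.232));brass(c,12,(.582,-.32))
print(r.read_state()['ee_pos'])
E
python3 -m creep '[{"x":0.04,"y":0.04,"z":0,"spin":0},{"x":0.08,"y":0.08,"z":0,"spin":0},{"x":0.1,"y":0.12,"z":0,"spin":0},{"x":0.11,"y":0.16,"z":0,"spin":0},{"x":0.11,"y":0.18,"z":0,"spin":0},{"x":0.11,"y":0.18,"z":0,"spin":0},{"x":0.11,"y":0.18,"z":0,"spin":0}]'
python3 - <<'E'
from h import *
c=shot('wrist','w5.png'); np.savez('w5.npz',**c)
E
```

```text
time: 2.22
ee_pos: [0.46, -0.2613, 0.169]
eef_rot: [0.713, -0.701, 0.001, -0.0]
ft_force: [0.0, 0.2, 0.9]
width: 0.0871
N21: fft teeth 21 boss 593.0,-233.1 r11.3 ztop 33.1 disc 593.3,-233.1 R34.4 phase 8.3 /17.1
N12: fft teeth 12 boss 582.8,-320.1 r11.4 ztop 33.2 disc 583.1,-320.4 R21.0 phase 1.0 /30.0
time: 2.78
ee_pos: [0.3707, -0.201, 0.1692]
eef_rot: [0.714, -0.701, 0.002, -0.0]
ft_force: [-0.5, -0.4, 0.0]
width: 0.0868
N15: fft teeth 9 boss 229.1,-297.7 r120.9 ztop 241.9 disc 210.2,-306.3 R131.5 phase 13.1 /24.0
time: 3.7
ee_pos: [0.4802, -0.0214, 0.1676]
eef_rot: [0.713, -0.701, 0.0, -0.0]
ft_force: [-0.5, -0.6, 0.1]
width: 0.0868Traceback (most recent call last):
  File "<stdin>", line 4, in <module>
  File "h.py", line 21, in brass
    nn,l,s,ce=cv2.connectedComponentsWithStats(m); i=1+s[1:,4].argmax(); m=(l==i).astype(np.uint8)
                                                       ~~~~~~~~~~~~~~^^
ValueError: attempt to get argmax of an empty sequence
```

View pics/w5.png

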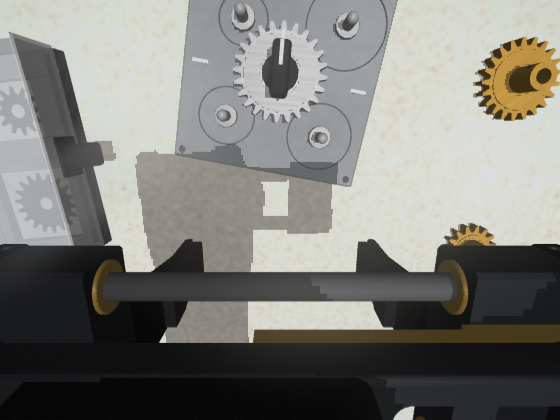

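View 5 (tester): knob at (281,68) with the white line up, beside the zero mark. Posts: 12 at (242,15), 21 at (347,22), 15 at (225,115) and 18 at (319,137). Now to measure the pins and the master's phase from here and from a second place.

```bash
cat > t.py <<'E'
from h import *
def tester(c):
    P=pts(c); z=P[...,2]; d=np.hypot(P[...,0]-.588,P[...,1]+.02)
    ins=(d<.1)
    # knob
    k=((z>.050)&(z<.06)&(d<.03)).astype(np.uint8)
    ct=max(cv2.findContours(k,0,1)[0],key=cv2.contourArea)[:,0]; w=cast(c,ct,.056)[:,:2]*1e3
    rc=cv2.minAreaRect(w.astype(np.float32)); print('knob',rc, 'z',np.median(z[k>0]).round(4))
    # white line on knob
    g=cv2.cvtColor(c['pixels'],cv2.COLOR_BGR2GRAY); wl=(k>0)&(g>110)
    print('line mean',P[wl][:,:2].mean(0).round(4), wl.sum())
    m=((z>.022)&(z<.033)&(d<.045)).astype(np.uint8); m|=k|((z>.03)&(d<.028)).astype(np.uint8)
    ct=max(cv2.findContours(m,0,1)[0],key=cv2.contourArea)[:,0]; w=cast(c,ct,.028)[:,:2]
    (cx,cy),R=cv2.minEnclosingCircle((w*1e3).astype(np.float32)); cen=np.array([cx,cy])/1e3
    v=w-cen; th=np.arctan2(v[:,1],v[:,0]); o=th.argsort(); G=np.linspace(-np.pi,np.pi,1440,endpoint=False)
    rr=np.interp(G,th[o],np.hypot(*v.T)[o]);F=abs(np.fft.rfft(rr-rr.mean())); ph=np.degrees(np.angle((rr*np.exp(24j*G)).sum())/24)%15
    print('master',cx.round(1),cy.round(1),R,'fft',10+F[10:32].argmax(),'phase',ph.round(2))
    t=((z>.031)&(z<.05)&(d>.046)&(d<.08)).astype(np.uint8)
    n,l,s,_=cv2.connectedComponentsWithStats(t)
    for i in range(1,n):
        if s[i,4]<8: continue
        q=P[l==i]; uv=np.argwhere(l==i)[:,::-1]
        ct=cv2.findContours((l==i).astype(np.uint8),0,1)[0][0][:,0]
        a=q[q[:,2]>q[:,2].max()-.006]
        print('pin',s[i,4],'ztop',q[:,2].max().round(4),'xy',((a.min(0)+a.max(0))/2).round(4)[:2],a.mean(0)[:2].round(4))
    # shoulders: z .015-.021
    t=((z>.0145)&(z<.021)&(d>.046)&(d<.08)).astype(np.uint8)
    n,l,s,_=cv2.connectedComponentsWithStats(t)
    for i in range(1,n):
        if s[i,4]<40: continue
        ct=cv2.findContours((l==i).astype(np.uint8),0,1)[0][0][:,0]; w=cast(c,ct,.018)[:,:2]*1e3
        (x,y),R=cv2.minEnclosingCircle(w.astype(np.float32)); print('shoulder',round(x,1),round(y,1),'R',round(R,1),'dist/ang from master',np.hypot(x-cx,y-cy).round(1),np.degrees(np.arctan2(y-cy,x-cx)).round(1))
if __name__=='__main__':
    c=dict(np.load('w5.npz')); tester(c)
    c=shot('wrist','w6.png'); tester(c); np.savez('w6.npz',**c)
E
python3 -m creep '[{"x":0.02,"y":-0.01,"z":0.03,"spin":0},{"x":0.04,"y":-0.01,"z":0.03,"spin":0},{"x":0.04,"y":-0.01,"z":0.03,"spin":0},{"x":0.04,"y":-0.01,"z":0.03,"spin":0}]'
python3 t.py
```

```text
time: 4.25
ee_pos: [0.519, -0.0307, 0.1971]
eef_rot: [0.713, -0.701, -0.0, 0.0]
ft_force: [-0.4, 0.1, -0.4]
width: 0.0869
knob ((592.0048217773438, -19.923974990844727), (13.735644340515137, 39.50783157348633), 86.03631591796875) z 0.055
line mean [ 0.6033 -0.0206] 118Traceback (most recent call last):
  File "t.py", line 34, in <module>
    c=dict(np.load('w5.npz')); tester(c)
                               ~~~~~~^^^
  File "t.py", line 17, in tester
    print('master',cx.round(1),cy.round(1),R,'fft',10+F[10:32].argmax(),'phase',ph.round(2))
                   ^^^^^^^^
AttributeError: 'float' object has no attribute 'round'
```

```bash
sed -i "s/cx.round(1),cy.round(1)/round(cx,1),round(cy,1)/" t.py; python3 t.py
```

```text
knob ((592.0048217773438, -19.923974990844727), (13.735644340515137, 39.50783157348633), 86.03631591796875) z 0.055
line mean [ 0.6033 -0.0206] 118
master 592.5 -19.9 38.887908935546875 fft 24 phase 10.98
pin 151 ztop 0.0404 xy [0.6362 0.0114] [0.6358 0.0111]
pin 150 ztop 0.0398 xy [ 0.6317 -0.0747] [ 0.631  -0.0742]
pin 104 ztop 0.0398 xy [0.5586 0.0271] [0.5586 0.0271]
pin 99 ztop 0.0398 xy [ 0.5415 -0.0565] [ 0.5415 -0.0561]
shoulder 635.8 10.9 R 10.0 dist/ang from master 53.1 35.4
shoulder 631.1 -74.4 R 9.9 dist/ang from master 66.8 -54.7
shoulder 558.6 27.3 R 9.9 dist/ang from master 58.1 125.8
shoulder 541.6 -56.3 R 9.9 dist/ang from master 62.6 -144.5
knob ((592.6254272460938, -20.027320861816406), (13.805152893066406, 39.405914306640625), 86.02680969238281) z 0.0551
line mean [ 0.6028 -0.0206] 85
master 592.6 -19.9 38.86469268798828 fft 24 phase 11.05
pin 98 ztop 0.0395 xy [0.6366 0.0115] [0.6363 0.011 ]
pin 97 ztop 0.0403 xy [ 0.6318 -0.0748] [ 0.6315 -0.0746]
pin 81 ztop 0.0399 xy [0.5589 0.0278] [0.5589 0.0272]
pin 71 ztop 0.0398 xy [ 0.5417 -0.0562] [ 0.5419 -0.0561]
shoulder 636.3 11.1 R 9.9 dist/ang from master 53.5 35.4
shoulder 631.3 -74.5 R 9.9 dist/ang from master 66.9 -54.7
shoulder 558.7 27.4 R 10.0 dist/ang from master 58.2 125.7
shoulder 541.7 -56.3 R 9.8 dist/ang from master 62.7 -144.4
```

Both views agree within 0.6 mm: master at (592.5,-19.9) mm with pointer at -4.0°. Posts: 12 at (636,11), 15 at (558.7,27.4), 21 at (631.2,-74.5). Tooth phases needed: gear12 9.2° (spin +8), gear15 21.4°, gear21 7.4°. First, gear12.

```bash
python3 -m creep '[{"x":0.01,"y":-0.06,"z":0,"spin":0},{"x":0.02,"y":-0.12,"z":0,"spin":0},{"x":0.03,"y":-0.18,"z":-0.02,"spin":0},{"x":0.045,"y":-0.24,"z":-0.04,"spin":0},{"x":0.063,"y":-0.29,"z":-0.06,"spin":0},{"x":0.063,"y":-0.29,"z":-0.097,"spin":0},{"x":0.063,"y":-0.29,"z":-0.097,"spin":0},{"x":0.063,"y":-0.29,"z":-0.097,"spin":0}]' 0.05 20
python3 -m creep '[{"x":0,"y":0,"z":-0.03,"spin":0},{"x":0,"y":0,"z":-0.06,"spin":0},{"x":0,"y":0,"z":-0.06,"spin":0},{"x":0,"y":0,"z":-0.06,"spin":0}]'
python3 - <<'E'
from h import *
c=shot('top','t1.png'); s=shot('scene','s1.png')
cv2.imwrite('pics/ts1.png',np.hstack([cv2.resize(c['pixels'][150:300,330:470],None,fx=2.8,fy=2.8),cv2.resize(s['pixels'][220:370,90:230],None,fx=2.8,fy=2.8)]))
E
```

```text
time: 5.3
ee_pos: [0.5832, -0.3194, 0.1022]
eef_rot: [0.714, -0.7, 0.001, -0.0]
ft_force: [0.8, 0.1, 0.1]
width: 0.05
time: 5.8
ee_pos: [0.584, -0.3203, 0.0431]
eef_rot: [0.714, -0.7, 0.001, -0.0]
ft_force: [0.5, -0.0, 1.3]
width: 0.0497
```

View pics/ts1.png

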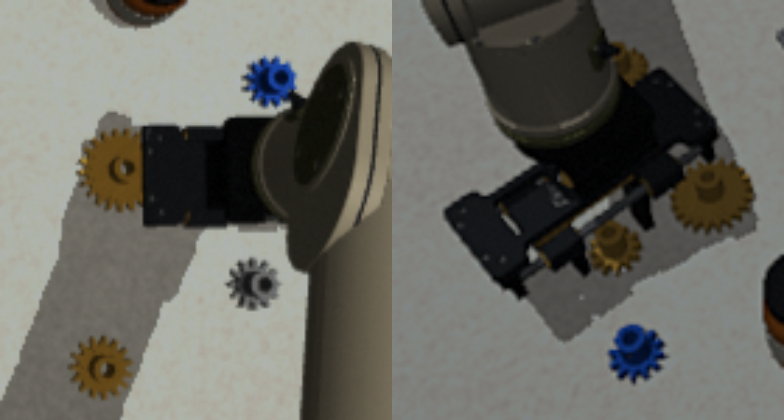

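The fingers straddle brass gear12 at (610,245) in the crop; gear21 stays clear. Close and lift.

```bash
python3 -m creep '[{"x":0,"y":0,"z":-0.004,"spin":0},{"x":0,"y":0,"z":-0.004,"spin":0},{"x":0,"y":0,"z":-0.004,"spin":0},{"x":0,"y":0,"z":-0.004,"spin":0},{"x":0,"y":0,"z":-0.004,"spin":0},{"x":0,"y":0,"z":-0.004,"spin":0}]' 0.0 25
python3 -m creep '[{"x":0,"y":0,"z":0.05,"spin":0},{"x":0,"y":0,"z":0.075,"spin":0},{"x":0.015,"y":0.06,"z":0.075,"spin":0},{"x":0.03,"y":0.12,"z":0.075,"spin":3},{"x":0.04,"y":0.18,"z":0.075,"spin":5},{"x":0.045,"y":0.24,"z":0.075,"spin":8.2},{"x":0.05,"y":0.29,"z":0.075,"spin":8.2},{"x":0.053,"y":0.331,"z":0.075,"spin":8.2},{"x":0.053,"y":0.331,"z":0.075,"spin":8.2},{"x":0.053,"y":0.331,"z":0.075,"spin":8.2},{"x":0.053,"y":0.331,"z":0.075,"spin":8.2}]'
python3 - <<'E'
from h import *
c=shot('top','t2.png');brass(c,12,(.636,.011),zt=.0895)
c=shot('scene','s2.png')
try: brass(c,12,(.636,.011),zt=.0895)
except Exception as e: print(e)
cv2.imwrite('pics/s2c.png',cv2.resize(c['pixels'][170:300,200:360],None,fx=4,fy=4))
c=shot('wrist');brass(c,21,(.593,-.232))
E
```

```text
time: 6.65
ee_pos: [0.5828, -0.3202, 0.0366]
eef_rot: [0.714, -0.7, 0.0, 0.0]
ft_force: [0.6, 0.5, 1.2]
width: 0.021
time: 8.02
ee_pos: [0.6358, 0.0089, 0.1114]
eef_rot: [0.761, -0.649, 0.0, 0.0]
ft_force: [0.2, 0.5, -0.0]
width: 0.0211
N12: fft teeth 8 boss 761.9,-15.8 r0.0 ztop 471.8 disc 767.6,-16.2 R0.0 phase 18.8 /30.0
max() iterable argument is empty
  return _methods._mean(a, axis=axis, dtype=dtype,
  ret = ret.dtype.type(ret / rcount)
Traceback (most recent call last):
  File "h.py", line 25, in brass
    cb=max(cv2.findContours(b,cv2.RETR_EXTERNAL,cv2.CHAIN_APPROX_NONE)[0],key=cv2.contourArea)[:,0]
       ~~~^^^^^^^^^^^^^^^^^^^^^^^^^^^^^^^^^^^^^^^^^^^^^^^^^^^^^^^^^^^^^^^^^^^^^^^^^^^^^^^^^^^^
ValueError: max() iterable argument is empty
```

View pics/s2c.png

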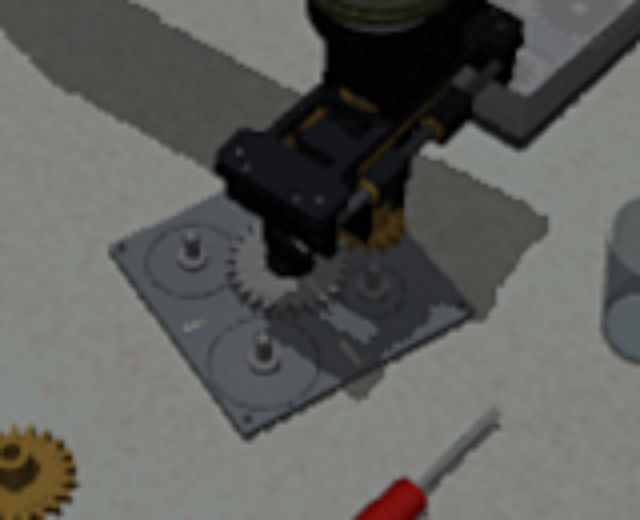

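Gear12 is in the grip just behind the post at crop (375,285). Lower in steps, correcting the TCP to the post.

```bash
python3 -m creep '[{"x":0,"y":0.001,"z":-0.03,"spin":0},{"x":0,"y":0.001,"z":-0.03,"spin":0},{"x":0,"y":0.001,"z":-0.03,"spin":0}]'
python3 -m creep '[{"x":0,"y":0,"z":-0.004,"spin":0},{"x":0,"y":0,"z":-0.008,"spin":0},{"x":0,"y":0,"z":-0.008,"spin":0}]'
```

```text
time: 8.55
ee_pos: [0.6361, 0.0116, 0.0824]
eef_rot: [0.762, -0.648, 0.0, -0.0]
ft_force: [0.9, 0.1, -0.4]
width: 0.0213
time: 8.93
ee_pos: [0.6356, 0.0118, 0.0734]
eef_rot: [0.762, -0.648, -0.0, 0.0]
ft_force: [-0.2, -0.8, -0.8]
width: 0.0214
```

```bash
python3 -m creep '[{"x":0,"y":0,"z":-0.003,"spin":0},{"x":0,"y":0,"z":-0.006,"spin":0},{"x":0,"y":0,"z":-0.009,"spin":0},{"x":0,"y":0,"z":-0.011,"spin":0},{"x":0,"y":0,"z":-0.011,"spin":0}]'
```

```text
time: 9.55
ee_pos: [0.6356, 0.0118, 0.0624]
eef_rot: [0.762, -0.648, -0.0, 0.0]
ft_force: [-0.1, -0.9, -1.1]
width: 0.021
```

```bash
python3 -m creep '[{"x":0,"y":0,"z":-0.003,"spin":0},{"x":0,"y":0,"z":-0.006,"spin":0},{"x":0,"y":0,"z":-0.0075,"spin":0},{"x":0,"y":0,"z":-0.0075,"spin":0}]'
```

```text
time: 10.05
ee_pos: [0.6357, 0.0118, 0.0549]
eef_rot: [0.762, -0.648, -0.0, 0.0]
ft_force: [-0.7, -0.3, -0.9]
width: 0.0211
```

```bash
python3 -m creep '[{"x":0,"y":0,"z":0,"spin":0},{"x":0,"y":0,"z":0,"spin":0},{"x":0,"y":0,"z":0.04,"spin":0},{"x":0,"y":0,"z":0.08,"spin":0},{"x":-0.03,"y":-0.05,"z":0.11,"spin":-2},{"x":-0.07,"y":-0.09,"z":0.11,"spin":-5},{"x":-0.11,"y":-0.13,"z":0.11,"spin":-8.2},{"x":-0.15,"y":-0.17,"z":0.11,"spin":-8.2},{"x":-0.176,"y":-0.22,"z":0.11,"spin":-8.2},{"x":-0.176,"y":-0.25,"z":0.11,"spin":-8.2},{"x":-0.176,"y":-0.25,"z":0.11,"spin":-8.2},{"x":-0.176,"y":-0.25,"z":0.11,"spin":-8.2}]' 0.04
python3 - <<'E'
from h import *
c=shot('wrist','w7.png');brass(c,21,(.593,-.232))
brass(c,12,(.636,.011),zt=.028)
c=shot('top')
brass(c,12,(.636,.011),zt=.028); brass(c,15,(.432,-.216)); brass(c,21,(.593,-.232))
E
```

```text
time: 11.55
ee_pos: [0.4601, -0.2373, 0.1652]
eef_rot: [0.714, -0.7, -0.0, -0.0]
ft_force: [-0.5, -0.1, -0.3]
width: 0.0399
N21: fft teeth 21 boss 593.0,-232.9 r11.3 ztop 33.2 disc 593.3,-232.9 R34.4 phase 8.3 /17.1Traceback (most recent call last):
  File "<stdin>", line 3, in <module>
  File "h.py", line 21, in brass
    nn,l,s,ce=cv2.connectedComponentsWithStats(m); i=1+s[1:,4].argmax(); m=(l==i).astype(np.uint8)
                                                       ~~~~~~~~~~~~~~^^
ValueError: attempt to get argmax of an empty sequence
```

```bash
python3 -m creep '[{"x":0.06,"y":0.003,"z":-0.02,"spin":0},{"x":0.11,"y":0.006,"z":-0.04,"spin":0},{"x":0.133,"y":0.006,"z":-0.06,"spin":0},{"x":0.133,"y":0.006,"z":-0.09,"spin":0},{"x":0.133,"y":0.006,"z":-0.12,"spin":0},{"x":0.133,"y":0.006,"z":-0.1275,"spin":0},{"x":0.133,"y":0.006,"z":-0.1275,"spin":0}]' 0.05
python3 -m creep '[{"x":0,"y":0,"z":0,"spin":0},{"x":0,"y":0,"z":0,"spin":0},{"x":0,"y":0,"z":0,"spin":0},{"x":0,"y":0,"z":0,"spin":0},{"x":0,"y":0,"z":0,"spin":0}]' 0.0
python3 -m creep '[{"x":0,"y":0,"z":0.05,"spin":0},{"x":0,"y":0.0,"z":0.06,"spin":0},{"x":0.01,"y":0.05,"z":0.06,"spin":-0.9},{"x":0.02,"y":0.1,"z":0.06,"spin":-0.9},{"x":0.038,"y":0.158,"z":0.06,"spin":-0.9},{"x":0.038,"y":0.158,"z":0.06,"spin":-0.9},{"x":0.038,"y":0.158,"z":0.06,"spin":-0.9},{"x":0.038,"y":0.158,"z":0.06,"spin":-0.9}]'
python3 - <<'E'
from h import *
c=shot('wrist','w8.png')
c=shot('scene','s3.png')
brass(c,12,(.636,.011),zt=.028)
E
```

```text
time: 12.48
ee_pos: [0.5931, -0.2314, 0.038]
eef_rot: [0.714, -0.7, -0.0, -0.0]
ft_force: [0.3, 0.7, -0.0]
width: 0.0498
time: 13.1
ee_pos: [0.5929, -0.2324, 0.0379]
eef_rot: [0.714, -0.701, 0.0, 0.0]
ft_force: [-0.5, -0.4, 3.7]
width: 0.0213
time: 14.1
ee_pos: [0.6302, -0.0761, 0.097]
eef_rot: [0.707, -0.707, -0.0, 0.001]
ft_force: [0.1, -0.2, -2.8]
width: 0.0213
N12: fft teeth 8 boss 639.0,9.2 r12.1 ztop 50.8 disc 636.6,13.5 R26.2 phase 10.6 /30.0
```

```bash
python3 -m creep '[{"x":0.001,"y":0.0005,"z":-0.015,"spin":0},{"x":0.001,"y":0.0005,"z":-0.015,"spin":0},{"x":0.001,"y":0.0005,"z":-0.015,"spin":0}]'
python3 -m creep '[{"x":0,"y":0,"z":-0.004,"spin":0},{"x":0,"y":0,"z":-0.008,"spin":0},{"x":0,"y":0,"z":-0.012,"spin":0},{"x":0,"y":0,"z":-0.0145,"spin":0},{"x":0,"y":0,"z":-0.0145,"spin":0}]'
```

```text
time: 14.58
ee_pos: [0.6316, -0.0737, 0.0822]
eef_rot: [0.708, -0.706, -0.0, 0.0]
ft_force: [0.9, 0.2, -2.3]
width: 0.0218
time: 15.2
ee_pos: [0.6316, -0.0737, 0.0678]
eef_rot: [0.708, -0.706, -0.0, 0.0]
ft_force: [0.5, 0.0, -2.0]
width: 0.0213
```

```bash
python3 -m creep '[{"x":0,"y":-0.0006,"z":-0.002,"spin":0},{"x":0,"y":-0.0006,"z":-0.004,"spin":0},{"x":0,"y":-0.0006,"z":-0.004,"spin":0}]'
```

```text
time: 15.58
ee_pos: [0.6316, -0.0743, 0.0639]
eef_rot: [0.708, -0.706, -0.0, 0.0]
ft_force: [-0.3, 0.3, -1.3]
width: 0.0214
```

```bash
python3 -m creep '[{"x":0,"y":0,"z":-0.003,"spin":0},{"x":0,"y":0,"z":-0.006,"spin":0},{"x":0,"y":0,"z":-0.0078,"spin":0},{"x":0,"y":0,"z":-0.0078,"spin":0}]'
python3 -m creep '[{"x":0,"y":0,"z":0,"spin":0},{"x":0,"y":0,"z":0,"spin":0},{"x":0,"y":0,"z":0.04,"spin":0},{"x":0,"y":0,"z":0.08,"spin":0},{"x":-0.03,"y":-0.05,"z":0.11,"spin":0},{"x":-0.07,"y":-0.09,"z":0.16,"spin":0},{"x":-0.11,"y":-0.12,"z":0.2,"spin":0},{"x":-0.15,"y":-0.15,"z":0.24,"spin":0},{"x":-0.2,"y":-0.16,"z":0.24,"spin":0},{"x":-0.2,"y":-0.16,"z":0.24,"spin":0},{"x":-0.2,"y":-0.16,"z":0.24,"spin":0}]' 0.04
python3 - <<'E'
from h import *
c=shot('wrist','w9.png')
print(r.read_state()['ee_pos'])
brass(c,15,(.432,-.216))
for a in((12,(.636,.011)),(21,(.631,-.074))):
  try: brass(c,*a,zt=.028)
  except Exception as e: print(e)
E
```

```text
time: 16.08
ee_pos: [0.6317, -0.0743, 0.0562]
eef_rot: [0.708, -0.706, -0.0, 0.0]
ft_force: [0.8, -0.3, -2.5]
width: 0.0211
time: 17.45
ee_pos: [0.432, -0.2341, 0.2967]
eef_rot: [0.708, -0.706, 0.001, -0.0]
ft_force: [0.4, 0.6, 0.9]
width: 0.0402
[ 0.43248246 -0.23363402  0.29624622]
N15: fft teeth 9 boss 186.0,-221.4 r179.2 ztop 369.1 disc 166.8,-220.7 R189.9 phase 12.1 /24.0
N12: fft teeth 8 boss 631.5,8.3 r11.3 ztop 50.9 disc 638.6,10.6 R24.9 phase 2.5 /30.0
N21: fft teeth 20 boss 630.8,-75.9 r11.8 ztop 50.9 disc 630.2,-75.8 R35.2 phase 7.4 /17.1
```

View pics/w9.png

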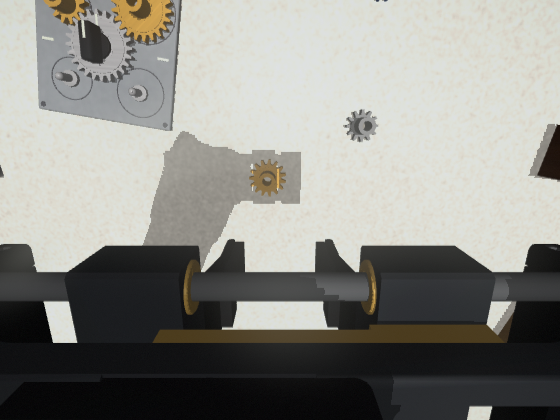

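View 9: gears 12 and 21 are on their posts in mesh; gear15 is at (268,177). The mask had picked up brass parts on the gripper, so I'll add an upper height limit.

```bash
sed -i 's/|(P\[...,2\]<zt-.007)/|(P[...,2]<zt-.007)|(P[...,2]>zt+.03)/' h.py; cat > m.py <<'E'
from h import *
c=shot('wrist')
brass(c,15,(.432,-.216)); 
P=pts(c); z=P[...,2]; d=np.hypot(P[...,0]-.5925,P[...,1]+.02)
k=((z>.050)&(z<.06)&(d<.024)).astype(np.uint8)
ct=max(cv2.findContours(k,0,1)[0],key=cv2.contourArea)[:,0]; w=cast(c,ct,.056)[:,:2]*1e3
print(cv2.minAreaRect(w.astype(np.float32)))
E
python3 m.py
python3 -m creep '[{"x":0.0,"y":0.03,"z":-0.03,"spin":0},{"x":0.0,"y":0.03,"z":-0.03,"spin":0},{"x":0.0,"y":0.03,"z":-0.03,"spin":0}]'
python3 m.py
```

```text
N15: fft teeth 15 boss 432.5,-217.6 r11.2 ztop 33.2 disc 432.5,-217.4 R25.5 phase 18.4 /24.0
((591.6754150390625, -22.707759857177734), (15.980703353881836, 39.854705810546875), 86.1152572631836)
time: 17.92
ee_pos: [0.4324, -0.2042, 0.2663]
eef_rot: [0.709, -0.706, -0.0, -0.0]
ft_force: [-0.0, -0.5, 0.2]
width: 0.0401
N15: fft teeth 15 boss 432.5,-217.2 r11.1 ztop 33.2 disc 432.6,-217.5 R25.4 phase 18.3 /24.0
((591.5057983398438, -22.543991088867188), (15.747270584106445, 40.025875091552734), 86.05489349365234)
```

Master still at -4°. gear15 at (432.5,-217.4) with phase 18.35°; I need 21.35°, so spin -21° (= +3 less one tooth pitch, which keeps the finger clear of the knob).

```bash
python3 -m creep '[{"x":0,"y":-0.013,"z":-0.05,"spin":0},{"x":0,"y":-0.013,"z":-0.1,"spin":0},{"x":0,"y":-0.013,"z":-0.15,"spin":0},{"x":0,"y":-0.013,"z":-0.19,"spin":0},{"x":0,"y":-0.013,"z":-0.215,"spin":0},{"x":0,"y":-0.013,"z":-0.228,"spin":0},{"x":0,"y":-0.013,"z":-0.228,"spin":0},{"x":0,"y":-0.013,"z":-0.228,"spin":0}]' 0.05
python3 -m creep '[{"x":0,"y":0,"z":0,"spin":0},{"x":0,"y":0,"z":0,"spin":0},{"x":0,"y":0,"z":0,"spin":0},{"x":0,"y":0,"z":0,"spin":0},{"x":0,"y":0,"z":0,"spin":0}]' 0.0
python3 -m creep '[{"x":0,"y":0,"z":0.05,"spin":0},{"x":0,"y":0.03,"z":0.07,"spin":0},{"x":0.03,"y":0.08,"z":0.07,"spin":-7},{"x":0.06,"y":0.13,"z":0.07,"spin":-14},{"x":0.09,"y":0.18,"z":0.07,"spin":-21},{"x":0.12,"y":0.22,"z":0.07,"spin":-21},{"x":0.126,"y":0.2445,"z":0.07,"spin":-21},{"x":0.126,"y":0.2445,"z":0.07,"spin":-21},{"x":0.126,"y":0.2445,"z":0.07,"spin":-21},{"x":0.126,"y":0.2445,"z":0.07,"spin":-21}]'
```

```text
time: 18.98
ee_pos: [0.4326, -0.2178, 0.0394]
eef_rot: [0.708, -0.706, 0.001, -0.0]
ft_force: [1.4, 0.9, -0.2]
width: 0.0499
time: 19.6
ee_pos: [0.4318, -0.2173, 0.0384]
eef_rot: [0.708, -0.706, 0.0, 0.0]
ft_force: [-1.5, 0.1, 3.1]
width: 0.0213
time: 20.85
ee_pos: [0.5575, 0.0257, 0.1082]
eef_rot: [-0.567, 0.824, -0.0, -0.0]
ft_force: [-0.0, 0.4, -1.2]
width: 0.0215
```

```bash
python3 -m creep '[{"x":0.0005,"y":0.0007,"z":-0.026,"spin":0},{"x":0.0005,"y":0.0007,"z":-0.026,"spin":0},{"x":0.0005,"y":0.0007,"z":-0.026,"spin":0}]'
python3 -m creep '[{"x":0,"y":0,"z":-0.004,"spin":0},{"x":0,"y":0,"z":-0.008,"spin":0},{"x":0,"y":0,"z":-0.012,"spin":0},{"x":0,"y":0,"z":-0.0135,"spin":0},{"x":0,"y":0,"z":-0.0135,"spin":0}]'
```

```text
time: 21.22
ee_pos: [0.5585, 0.0275, 0.083]
eef_rot: [-0.567, 0.823, -0.0, 0.0]
ft_force: [0.2, 0.3, -0.3]
width: 0.0214
time: 21.85
ee_pos: [0.5582, 0.0279, 0.0686]
eef_rot: [-0.568, 0.823, 0.0, -0.0]
ft_force: [0.2, 0.5, -1.5]
width: 0.0209
```

```bash
python3 -m creep '[{"x":0,"y":0,"z":-0.002,"spin":0},{"x":0,"y":0,"z":-0.004,"spin":0},{"x":0,"y":0,"z":-0.004,"spin":0}]'
```

```text
time: 22.22
ee_pos: [0.5581, 0.0279, 0.0646]
eef_rot: [-0.568, 0.823, 0.0, -0.0]
ft_force: [-0.3, -0.2, -2.5]
width: 0.0211
```

```bash
python3 -m creep '[{"x":0,"y":0,"z":-0.002,"spin":0},{"x":0,"y":0,"z":-0.004,"spin":0},{"x":0,"y":0,"z":-0.006,"spin":0},{"x":0,"y":0,"z":-0.008,"spin":0},{"x":0,"y":0,"z":-0.008,"spin":0}]'
```

```text
time: 22.85
ee_pos: [0.5582, 0.0279, 0.0567]
eef_rot: [-0.568, 0.823, 0.0, -0.0]
ft_force: [0.0, 0.7, -1.6]
width: 0.0213
```

```bash
python3 -m creep '[{"x":0,"y":0,"z":0,"spin":0},{"x":0,"y":0,"z":0,"spin":0},{"x":0,"y":0,"z":0.04,"spin":0},{"x":0,"y":0,"z":0.08,"spin":0},{"x":-0.04,"y":-0.02,"z":0.12,"spin":8},{"x":-0.08,"y":-0.048,"z":0.14,"spin":17},{"x":-0.08,"y":-0.048,"z":0.14,"spin":17},{"x":-0.08,"y":-0.048,"z":0.14,"spin":17}]' 0.034
python3 - <<'E'
from h import *
from t import tester
c=shot('wrist','w10.png')
for a in((12,(.636,.011)),(21,(.631,-.074)),(15,(.5587,.0273))): brass(c,*a,zt=.028)
try: tester(c)
except Exception as e: print(e)
E
```

```text
time: 23.85
ee_pos: [0.4785, -0.02, 0.1969]
eef_rot: [-0.682, 0.731, -0.0, 0.0]
ft_force: [-0.3, 0.2, 0.2]
width: 0.0341
N12: fft teeth 12 boss 635.9,10.1 r11.5 ztop 51.1 disc 635.8,10.2 R21.4 phase 6.2 /30.0
N21: fft teeth 21 boss 631.2,-74.5 r11.6 ztop 51.1 disc 631.2,-74.4 R34.7 phase 7.5 /17.1
N15: fft teeth 15 boss 558.5,26.7 r11.2 ztop 51.2 disc 558.1,26.9 R25.6 phase 21.4 /24.0
knob ((592.3243408203125, -20.093109130859375), (13.719947814941406, 38.99616241455078), 86.72511291503906) z 0.055
line mean [ 0.6041 -0.0206] 107
master 588.8 -19.4 45.052852630615234 fft 22 phase 14.15
pin 177 ztop 0.05 xy [ 0.6322 -0.0751] [ 0.636  -0.0766]
pin 188 ztop 0.0499 xy [0.6369 0.0104] [0.6401 0.0121]
pin 175 ztop 0.0498 xy [0.6321 0.0093] [0.6288 0.0068]
pin 168 ztop 0.05 xy [ 0.6271 -0.0717] [ 0.6243 -0.0697]
pin 143 ztop 0.0498 xy [0.5587 0.0277] [0.5592 0.0305]
pin 45 ztop 0.0498 xy [0.5537 0.0204] [0.5534 0.0185]
pin 82 ztop 0.0402 xy [ 0.5416 -0.0564] [ 0.5415 -0.056 ]
shoulder 541.4 -56.2 R 9.8 dist/ang from master 59.9 -142.2
```

View pics/w10.png

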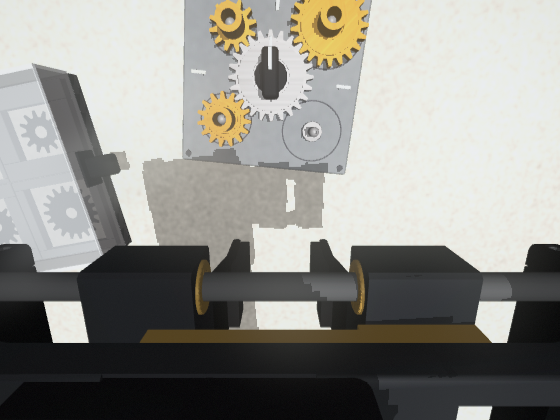

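All three gears are down and meshed: boss tops at 51.1 mm and axes within 1 mm of the posts. The pointer stands about +6° from the zero mark, so turning in the negative sense passes through zero. Checking the wrist's range, then grip the knob.

```bash
python3 -m creep '[{"x":0.05,"y":0,"z":-0.02,"spin":0},{"x":0.1,"y":0,"z":-0.06,"spin":0},{"x":0.114,"y":0,"z":-0.09,"spin":0},{"x":0.114,"y":0,"z":-0.12,"spin":0},{"x":0.114,"y":0,"z":-0.134,"spin":0},{"x":0.114,"y":0,"z":-0.134,"spin":0},{"x":0.114,"y":0,"z":-0.134,"spin":0}]' 0.034
python3 -c "
from h import *
print(r.read_state()['joint_positions'].round(2))"
```

```text
time: 24.78
ee_pos: [0.593, -0.0198, 0.064]
eef_rot: [-0.683, 0.73, -0.001, 0.001]
ft_force: [0.9, 0.5, -0.1]
width: 0.0338
[ 0.39  0.49 -0.54  1.72  0.29  1.01 -1.89]
```

```bash
python3 -m creep '[{"x":0,"y":0,"z":0,"spin":0},{"x":0,"y":0,"z":0,"spin":0},{"x":0,"y":0,"z":0,"spin":0},{"x":0,"y":0,"z":0,"spin":-2},{"x":0,"y":0,"z":0,"spin":-7},{"x":0,"y":0,"z":0,"spin":-14},{"x":0,"y":0,"z":0,"spin":-21},{"x":0,"y":0,"z":0,"spin":-28}]' 0.0 20
python3 -c "
from h import *
print(r.read_state()['joint_positions'].round(2))"
```

```text
time: 25.78
ee_pos: [0.5926, -0.0193, 0.0633]
eef_rot: [-0.484, 0.875, 0.0, 0.001]
ft_force: [-0.5, 3.2, 3.3]
width: 0.0138
[ 0.32  0.47 -0.45  1.72  0.23  1.   -2.34]
```

Joint 7 runs towards its limit in this sense (-2.34 of -2.6). The pointer is now at about -22°, so I turn anticlockwise through zero to the + mark instead.

```bash
python3 -m creep '[{"x":0,"y":0,"z":0,"spin":7},{"x":0,"y":0,"z":0,"spin":16},{"x":0,"y":0,"z":0,"spin":25},{"x":0,"y":0,"z":0,"spin":34},{"x":0,"y":0,"z":0,"spin":43},{"x":0,"y":0,"z":0,"spin":52},{"x":0,"y":0,"z":0,"spin":61},{"x":0,"y":0,"z":0,"spin":70},{"x":0,"y":0,"z":0,"spin":79},{"x":0,"y":0,"z":0,"spin":88},{"x":0,"y":0,"z":0,"spin":97},{"x":0,"y":0,"z":0,"spin":100}]'
python3 -m creep '[{"x":0,"y":0,"z":0,"spin":6},{"x":0,"y":0,"z":0,"spin":12},{"x":0,"y":0,"z":0,"spin":12},{"x":0,"y":0,"z":0,"spin":12},{"x":0,"y":0,"z":0,"spin":12}]'
python3 -c "
from h import *
print(r.read_state()['joint_positions'].round(2))
c=shot('scene','s4.png');cv2.imwrite('pics/s4c.png',cv2.resize(c['pixels'][170:300,200:360],None,fx=4,fy=4))"
```

```text
time: 27.28
ee_pos: [0.593, -0.0203, 0.0633]
eef_rot: [0.982, -0.189, 0.001, -0.0]
ft_force: [2.4, 1.0, 2.9]
width: 0.0138
time: 27.9
ee_pos: [0.593, -0.0203, 0.0633]
eef_rot: [0.996, -0.087, 0.001, 0.0]
ft_force: [4.6, -0.5, 5.7]
width: 0.0141
[ 0.59  0.57 -0.81  1.71  0.47  1.07 -0.54]
```

View pics/s4c.png

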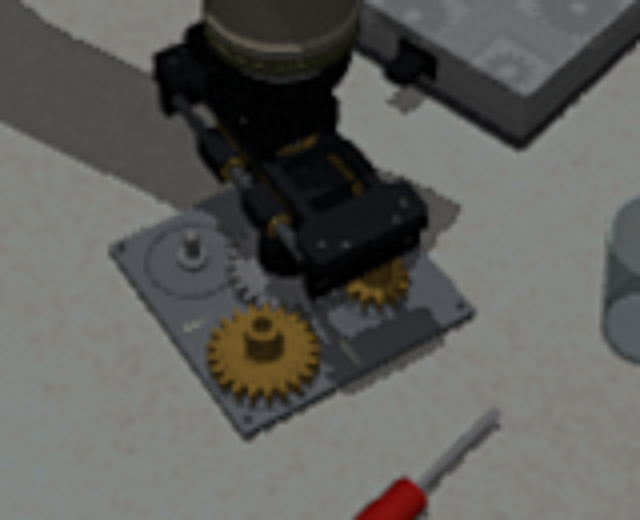

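Gears 12 and 21 are still seated with the jaw at -10° (pointer about +90° from zero). Release and check from the viewing place.

```bash
python3 -m creep '[{"x":0,"y":0,"z":0,"spin":0},{"x":0,"y":0,"z":0,"spin":0},{"x":0,"y":0,"z":0.04,"spin":0},{"x":0,"y":0,"z":0.09,"spin":0},{"x":-0.03,"y":0,"z":0.13,"spin":-10},{"x":-0.06,"y":0,"z":0.134,"spin":-20},{"x":-0.09,"y":0,"z":0.134,"spin":-30},{"x":-0.114,"y":0,"z":0.134,"spin":-40},{"x":-0.114,"y":0,"z":0.134,"spin":-50},{"x":-0.114,"y":0,"z":0.134,"spin":-60},{"x":-0.114,"y":0,"z":0.134,"spin":-70},{"x":-0.114,"y":0,"z":0.134,"spin":-79}]' 0.034
cat > g.py <<'E'
from h import *
c=shot('wrist','w11.png')
for a in((12,(.636,.011)),(21,(.631,-.074)),(15,(.5587,.0273))): brass(c,*a,zt=.028)
P=pts(c); z=P[...,2]; d=np.hypot(P[...,0]-.5925,P[...,1]+.02)
k=((z>.050)&(z<.06)&(d<.03)).astype(np.uint8)
ct=max(cv2.findContours(k,0,1)[0],key=cv2.contourArea)[:,0]; w=cast(c,ct,.056)[:,:2]*1e3
print(cv2.minAreaRect(w.astype(np.float32)))
E
python3 -m creep '[{"x":0,"y":0,"z":0,"spin":0},{"x":0,"y":0,"z":0,"spin":0}]'
python3 g.py
```

```text
time: 29.45
ee_pos: [0.4774, -0.0201, 0.1962]
eef_rot: [0.712, -0.702, -0.001, 0.001]
ft_force: [0.3, -1.7, 0.1]
width: 0.0339
time: 29.7
ee_pos: [0.4779, -0.02, 0.1965]
eef_rot: [0.716, -0.699, -0.0, 0.0]
ft_force: [-0.7, -0.6, 0.7]
width: 0.0339
N12: fft teeth 12 boss 636.2,12.3 r11.3 ztop 51.1 disc 636.3,12.5 R21.3 phase 23.8 /30.0
N21: fft teeth 21 boss 631.8,-75.4 r11.5 ztop 51.1 disc 631.7,-75.7 R34.7 phase 15.1 /17.1
N15: fft teeth 15 boss 557.6,28.3 r11.1 ztop 51.3 disc 557.5,28.3 R25.5 phase 7.7 /24.0
((591.9447021484375, -19.86448097229004), (39.390132904052734, 14.134446144104004), 80.06437683105469)
```

View pics/w11.png

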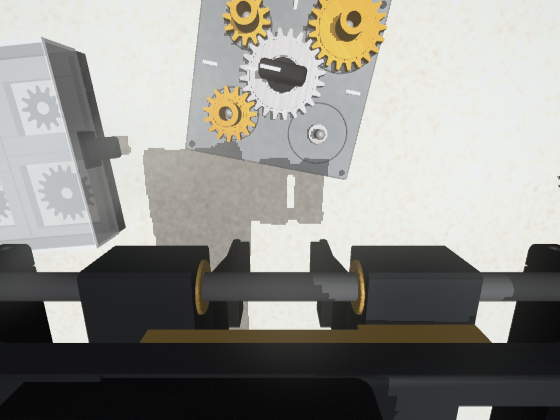

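View 11: the pointer lies at the left quarter mark (210,63), at 80° in world, i.e. about +1.57 rad. All three gears are still down (51.1–51.3 mm) and within 2 mm. Now the cover: measure its rectangle and tab from the top and scene cameras.

```bash
cat > rk.py <<'E'
from h import *
for n in('top','scene','wrist'):
    c=shot(n); P=pts(c); z=P[...,2]
    reg=(abs(P[...,0]-.52)<.14)&(P[...,1]>.12)&(P[...,1]<.40)
    k=(reg&(z>.050)&(z<.062)).astype(np.uint8); k=cv2.morphologyEx(k,cv2.MORPH_OPEN,np.ones((3,3)))
    cs=cv2.findContours(k,0,1)[0]
    if cs:
        ct=max(cs,key=cv2.contourArea)[:,0]; w=cast(c,ct,.056)[:,:2]*1e3
        rc=cv2.minAreaRect(w.astype(np.float32)); print(n,'cover',np.round(rc[0],1),np.round(rc[1],1),round(rc[2],2),len(ct))
    g=cv2.cvtColor(c['pixels'],cv2.COLOR_BGR2GRAY)
    t=reg&(z>.02)&(z<.045)&(P[...,1]<.165)&(g<60)
    q=P[t]; 
    if len(q)>10:
        top=q[q[:,2]>np.percentile(q[:,2],90)-.004]; print(n,'tab',len(q),'ztop',np.percentile(q[:,2],95).round(4),'min',top.min(0).round(4),'max',top.max(0).round(4))
E
python3 rk.py
```

```text
top cover [510.7 253.3] [182.2 183.1] 6.43 359
top tab 180 ztop 0.0437 min [0.4465 0.136  0.0384] max [0.5364 0.1644 0.045 ]
scene cover [514.1 250. ] [186.6 187.1] 6.45 197
scene tab 231 ztop 0.0429 min [0.4379 0.1345 0.0379] max [0.5449 0.1636 0.045 ]
wrist cover [517.4 206.4] [183.3  96.2] 6.09 568
```

Cover centre about (511,252), turned 6.4°, so the tab runs outward along (0.11,-0.99) with its point near (523,146) mm. I'll grip the tab across its 20 mm width, with the jaw along the hinge line, and follow the arc.

```bash
python3 -m creep '[{"x":0.0,"y":0.0,"z":0,"spin":10},{"x":0.01,"y":0.01,"z":0,"spin":20},{"x":0.02,"y":0.03,"z":0,"spin":30},{"x":0.03,"y":0.05,"z":0,"spin":40},{"x":0.04,"y":0.07,"z":0,"spin":50},{"x":0.047,"y":0.09,"z":0,"spin":60},{"x":0.047,"y":0.11,"z":0,"spin":70},{"x":0.047,"y":0.13,"z":-0.03,"spin":80},{"x":0.047,"y":0.158,"z":-0.06,"spin":90},{"x":0.047,"y":0.158,"z":-0.08,"spin":95},{"x":0.047,"y":0.158,"z":-0.08,"spin":95},{"x":0.047,"y":0.158,"z":-0.08,"spin":95}]' 0.05 20
python3 - <<'E'
from h import *
print(r.read_state()['joint_positions'].round(2))
c=shot('scene','s5.png'); P=pts(c); g=cv2.cvtColor(c['pixels'],cv2.COLOR_BGR2GRAY)
c2=shot('top')
cv2.imwrite('pics/ts5.png',np.hstack([cv2.resize(c2['pixels'][180:300,105:265],(640,480)),cv2.resize(c['pixels'][120:240,240:400],(640,480))])[:, ::1])
i=cv2.imread('pics/ts5.png'); cv2.imwrite('pics/ts5.png',cv2.resize(i,(800,300)))
E
```

```text
time: 31.4
ee_pos: [0.5258, 0.1377, 0.1176]
eef_rot: [0.999, 0.053, 0.0, -0.0]
ft_force: [0.5, -0.9, 1.1]
width: 0.0497
[ 0.5   0.46 -1.02  1.79  0.43  1.13 -0.55]
```

View pics/ts5.png

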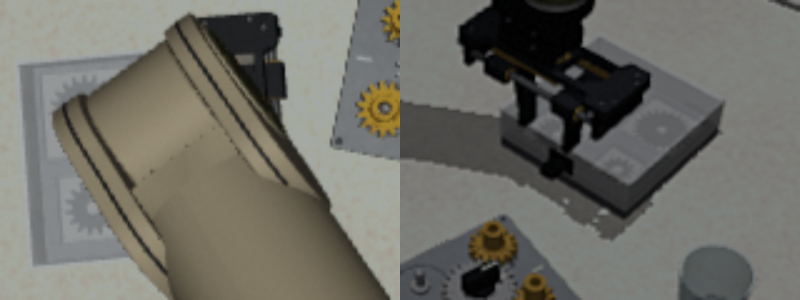

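The tab at (555,160) in the right panel lies below and between the fingers. Lower and close.

```bash
python3 -m creep '[{"x":-0.001,"y":0,"z":-0.03,"spin":0},{"x":-0.001,"y":0,"z":-0.055,"spin":0},{"x":-0.001,"y":0,"z":-0.075,"spin":0},{"x":-0.001,"y":0,"z":-0.081,"spin":0},{"x":-0.001,"y":0,"z":-0.081,"spin":0}]'
python3 -m creep '[{"x":0,"y":0,"z":0,"spin":0},{"x":0,"y":0,"z":0,"spin":0},{"x":0,"y":0,"z":0,"spin":0},{"x":0,"y":0,"z":0,"spin":0},{"x":0,"y":0,"z":0,"spin":0}]' 0.0 25
```

```text
time: 32.12
ee_pos: [0.5244, 0.138, 0.0361]
eef_rot: [0.999, 0.054, 0.0, -0.0]
ft_force: [0.7, -1.3, 0.0]
width: 0.05
time: 32.75
ee_pos: [0.5253, 0.138, 0.0362]
eef_rot: [0.999, 0.054, 0.001, -0.0]
ft_force: [5.7, -0.1, -0.0]
width: 0.0193
```

```bash
python3 -m creep '[{"x":0,"y":0.001,"z":0.017,"spin":0},{"x":-0.001,"y":0.006,"z":0.035,"spin":0},{"x":-0.002,"y":0.014,"z":0.06,"spin":0},{"x":-0.003,"y":0.026,"z":0.085,"spin":0},{"x":-0.005,"y":0.041,"z":0.107,"spin":0},{"x":-0.006,"y":0.058,"z":0.127,"spin":0},{"x":-0.006,"y":0.058,"z":0.127,"spin":0}]'
```

```text
time: 33.62
ee_pos: [0.5187, 0.1969, 0.1643]
eef_rot: [0.999, 0.055, 0.001, 0.0]
ft_force: [3.3, -1.4, 2.9]
width: 0.0196
```

```bash
python3 -m creep '[{"x":-0.002,"y":0.02,"z":0.018,"spin":0},{"x":-0.005,"y":0.042,"z":0.033,"spin":0},{"x":-0.007,"y":0.066,"z":0.045,"spin":0},{"x":-0.01,"y":0.091,"z":0.054,"spin":0},{"x":-0.012,"y":0.112,"z":0.059,"spin":0},{"x":-0.015,"y":0.133,"z":0.061,"spin":0},{"x":-0.017,"y":0.154,"z":0.061,"spin":0},{"x":-0.02,"y":0.175,"z":0.059,"spin":0},{"x":-0.022,"y":0.195,"z":0.055,"spin":0},{"x":-0.024,"y":0.21,"z":0.051,"spin":0},{"x":-0.024,"y":0.21,"z":0.051,"spin":0},{"x":-0.024,"y":0.21,"z":0.051,"spin":0}]'
python3 - <<'E'
from h import *
print(r.read_state()['joint_positions'].round(2))
c=shot('scene','s6.png')
E
```

```text
time: 35.12
ee_pos: [0.4951, 0.4054, 0.213]
eef_rot: [0.999, 0.053, 0.0, 0.0]
ft_force: [4.4, 0.5, -0.4]
width: 0.02
[-0.06  0.58 -1.02  1.43  0.5   1.4  -0.97]
```

View pics/s6.png

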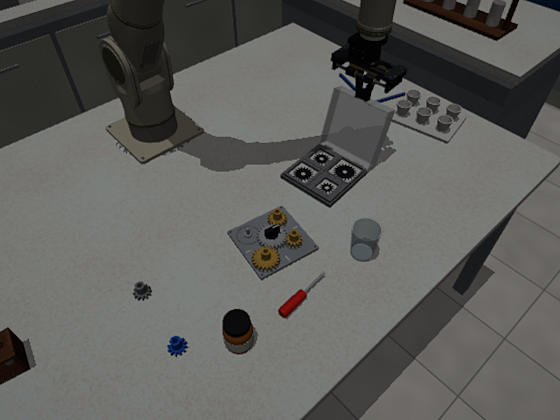

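The cover stands open at about 103°, showing the four pockets with silhouettes. Push it a little further, release, and view the rack.

```bash
python3 -m creep '[{"x":-0.001,"y":0.011,"z":-0.004,"spin":0},{"x":-0.001,"y":0.011,"z":-0.004,"spin":0}]'
python3 -m creep '[{"x":0,"y":0,"z":0,"spin":0},{"x":0,"y":0,"z":0,"spin":0},{"x":0,"y":0,"z":0.05,"spin":0},{"x":0,"y":0,"z":0.1,"spin":0},{"x":0.005,"y":-0.06,"z":0.1,"spin":0},{"x":0.01,"y":-0.12,"z":0.08,"spin":0},{"x":0.015,"y":-0.18,"z":0.05,"spin":0},{"x":0.02,"y":-0.24,"z":0.02,"spin":0},{"x":0.025,"y":-0.3,"z":0,"spin":0},{"x":0.025,"y":-0.31,"z":0,"spin":0},{"x":0.025,"y":-0.31,"z":0,"spin":0},{"x":0.025,"y":-0.31,"z":0,"spin":0}]' 0.05
python3 - <<'E'
from h import *
c=shot('wrist','w12.png'); np.savez('w12.npz',**c)
print(r.read_state()['joint_positions'].round(2))
P=pts(c); z=P[...,2]; g=cv2.cvtColor(c['pixels'],cv2.COLOR_BGR2GRAY)
m=((g<60)&(z>.006)&(z<.018)&(P[...,1]>.15)&(P[...,1]<.36)).astype(np.uint8)
n,l,s,ce=cv2.connectedComponentsWithStats(m)
for i in range(1,n):
    if s[i,4]<150: continue
    cs=max(cv2.findContours((l==i).astype(np.uint8),0,1)[0],key=cv2.contourArea)[:,0]
    w=cast(c,cs,.012)[:,:2]*1e3; (x,y),R=cv2.minEnclosingCircle(w.astype(np.float32)); print(ce[i].round(),s[i,4],'xy',round(x,1),round(y,1),'R',round(R,1),'z',np.median(z[l==i]).round(4))
E
```

```text
time: 35.42
ee_pos: [0.4941, 0.4147, 0.21]
eef_rot: [0.999, 0.053, 0.0, 0.003]
ft_force: [0.0, -15.4, 13.1]
width: 0.0198
time: 36.92
ee_pos: [0.518, 0.1088, 0.21]
eef_rot: [0.998, 0.055, 0.0, -0.001]
ft_force: [0.0, 0.9, 0.8]
width: 0.0499
[ 0.64  0.32 -1.08  1.72  0.29  1.28 -0.4 ]
[349.   9.] 594 xy 559.1 295.0 R 23.6 z 0.0116
[254.  99.] 1139 xy 477.1 205.4 R 27.0 z 0.0117
[325.  96.] 349 xy 554.7 213.2 R 19.3 z 0.0116
```

View pics/w12.png

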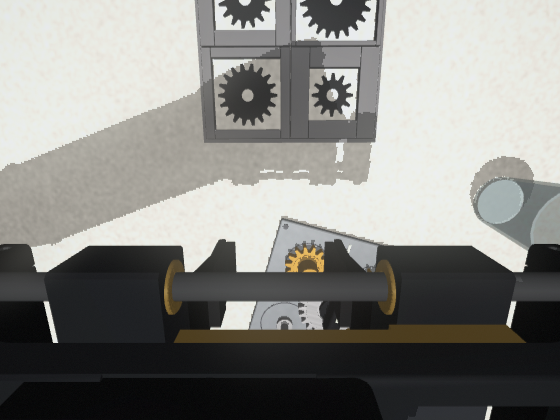

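View 12: bin12 silhouette at (332,94), bin18 at (247,95); bin15 and bin21 are cut off at the top. One step back and up to see all.

```bash
cat > bins.py <<'E'
from h import *
c=shot('wrist','w13.png')
P=pts(c); z=P[...,2]; g=cv2.cvtColor(c['pixels'],cv2.COLOR_BGR2GRAY)
m=((g<60)&(z>.006)&(z<.018)&(P[...,1]>.15)&(P[...,1]<.36)).astype(np.uint8)
n,l,s,ce=cv2.connectedComponentsWithStats(m)
for i in range(1,n):
    if s[i,4]<150: continue
    cs=max(cv2.findContours((l==i).astype(np.uint8),0,1)[0],key=cv2.contourArea)[:,0]
    w=cast(c,cs,.012)[:,:2]*1e3; (x,y),R=cv2.minEnclosingCircle(w.astype(np.float32)); print(ce[i].round(),s[i,4],'xy',round(x,1),round(y,1),'R',round(R,1),'z',np.median(z[l==i]).round(4))
E
python3 -m creep '[{"x":0,"y":0.03,"z":0.04,"spin":0},{"x":0,"y":0.055,"z":0.06,"spin":0},{"x":0,"y":0.055,"z":0.06,"spin":0},{"x":0,"y":0.055,"z":0.06,"spin":0}]'
python3 bins.py
```

```text
time: 37.48
ee_pos: [0.518, 0.1621, 0.2692]
eef_rot: [0.999, 0.054, -0.0, 0.0]
ft_force: [0.5, -0.4, 0.1]
width: 0.0501
[309.  78.] 791 xy 540.7 286.8 R 28.3 z 0.0116
[315. 137.] 172 xy 554.1 222.6 R 16.3 z 0.0116
```

```bash
cat > bins.py <<'E'
from h import *
import sys
def bins(c):
    Wp=cast(c,np.argwhere(np.ones(c['z_map'].shape))[:,::-1],.012).reshape(*c['z_map'].shape,3)
    g=cv2.cvtColor(c['pixels'],cv2.COLOR_BGR2GRAY); ze=pts(c)[...,2]
    for n,x,y,R in((12,.554,.212,.021),(15,.468,.29,.0255),(18,.475,.206,.030),(21,.551,.295,.0345)):
        rg=np.hypot(Wp[...,0]-x,Wp[...,1]-y)<R+.006
        rg&=ze<.03
        if rg.sum()<300: continue
        t=cv2.threshold(g[rg].reshape(1,-1),0,255,cv2.THRESH_OTSU)[0]; t=min(t,55)
        m=(rg&(g<t)).astype(np.uint8); nn,l,s,_=cv2.connectedComponentsWithStats(m); i=1+s[1:,4].argmax()
        ct=max(cv2.findContours((l==i).astype(np.uint8),0,1)[0],key=cv2.contourArea)[:,0]
        w=cast(c,ct,.012)[:,:2]*1e3; (a,b),q=cv2.minEnclosingCircle(w.astype(np.float32))
        print(n,'thr',t,np.percentile(g[rg],[10,50,90]),'xy',round(a,1),round(b,1),'R',round(q,1))
bins(dict(np.load('w12.npz'))); c=shot('wrist','w14.png'); np.savez('w14.npz',**c); bins(c); print('top'); bins(shot('top'))
E
python3 bins.py
```

```text
12 thr 55 [ 56. 104. 234.] xy 542.3 213.5 R 2.2Traceback (most recent call last):
  File "bins.py", line 15, in <module>
    bins(dict(np.load('w12.npz'))); c=shot('wrist','w14.png'); np.savez('w14.npz',**c); bins(c); print('top'); bins(shot('top'))
    ~~~~^^^^^^^^^^^^^^^^^^^^^^^^^^
  File "bins.py", line 11, in bins
    m=(rg&(g<t)).astype(np.uint8); nn,l,s,_=cv2.connectedComponentsWithStats(m); i=1+s[1:,4].argmax()
                                                                                     ~~~~~~~~~~~~~~^^
ValueError: attempt to get argmax of an empty sequence
```

```bash
sed -i 's/t=min(t,55)/t=76/' bins.py; python3 bins.py
```

```text
12 thr 76 [ 56. 104. 234.] xy 559.4 214.8 R 20.4
15 thr 76 [ 69. 142. 233.] xy 465.2 283.9 R 23.2
18 thr 76 [ 54.  92. 169.] xy 474.3 205.2 R 29.3
21 thr 76 [ 57.  97. 234.] xy 550.4 292.8 R 32.4
12 thr 76 [ 59.  106.5 171. ] xy 559.4 214.8 R 20.2
15 thr 76 [ 67. 107. 233.] xy 470.1 285.6 R 23.0
18 thr 76 [ 61.  96. 168.] xy 474.4 206.3 R 28.9
21 thr 76 [ 57.  73. 235.] xy 550.0 300.0 R 33.9
top
```

Two views agree within a few mm, and the grid closes (spacing 85.5 mm at 6°): bin12 (559,215), bin21 (550,300), bin15 (465,291). bin15 was partly hidden, so I take it from the grid. Now fetch gear15.

```bash
python3 -m creep '[{"x":0,"y":-0.01,"z":0,"spin":9},{"x":0.005,"y":-0.03,"z":0,"spin":18},{"x":0.01,"y":-0.05,"z":0,"spin":27},{"x":0.015,"y":-0.07,"z":-0.02,"spin":36},{"x":0.02,"y":-0.09,"z":-0.04,"spin":45},{"x":0.025,"y":-0.11,"z":-0.06,"spin":54},{"x":0.03,"y":-0.13,"z":-0.08,"spin":63},{"x":0.0395,"y":-0.134,"z":-0.1,"spin":72},{"x":0.0395,"y":-0.134,"z":-0.12,"spin":81},{"x":0.0395,"y":-0.134,"z":-0.14,"spin":90},{"x":0.0395,"y":-0.134,"z":-0.15,"spin":94},{"x":0.0395,"y":-0.134,"z":-0.15,"spin":94}]' 0.044
python3 -c "
from h import *
print(r.read_state()['joint_positions'].round(2))
c=shot('top')
for a in((12,(.636,.011)),(21,(.631,-.074)),(15,(.5587,.0273))):
  try: brass(c,*a,zt=.028)
  except Exception as e: print(a,e)"
```

```text
time: 39.12
ee_pos: [0.5571, 0.0273, 0.1186]
eef_rot: [0.642, 0.767, -0.0, -0.001]
ft_force: [-0.3, 0.0, 0.3]
width: 0.0439
[ 0.83  0.65 -1.26  1.74  0.65  1.25  1.15]
(12, (0.636, 0.011)) attempt to get argmax of an empty sequence
N21: fft teeth 21 boss 631.2,-76.0 r10.9 ztop 52.1 disc 631.4,-76.0 R34.0 phase 15.2 /17.1
(15, (0.5587, 0.0273)) attempt to get argmax of an empty sequence
```

```bash
python3 -m creep '[{"x":0,"y":0,"z":-0.03,"spin":0},{"x":0,"y":0,"z":-0.05,"spin":0},{"x":0,"y":0,"z":-0.062,"spin":0},{"x":0,"y":0,"z":-0.062,"spin":0}]'
python3 -m creep '[{"x":0,"y":0,"z":0,"spin":0},{"x":0,"y":0,"z":0,"spin":0},{"x":0,"y":0,"z":0,"spin":0},{"x":0,"y":0,"z":0,"spin":0},{"x":0,"y":0,"z":0,"spin":0}]' 0.0 25
python3 -m creep '[{"x":0,"y":0,"z":0.02,"spin":0},{"x":0,"y":0,"z":0.05,"spin":0},{"x":0,"y":0,"z":0.08,"spin":0},{"x":0,"y":0,"z":0.08,"spin":0}]'
python3 -c "
from h import *
print(r.read_state()['joint_positions'].round(2))"
```

```text
time: 39.67
ee_pos: [0.5575, 0.0279, 0.0574]
eef_rot: [0.642, 0.767, -0.0, -0.0]
ft_force: [-0.2, 0.4, 0.2]
width: 0.0437
time: 40.3
ee_pos: [0.558, 0.028, 0.0582]
eef_rot: [0.642, 0.767, 0.0, 0.0]
ft_force: [-0.3, 0.1, 4.1]
width: 0.0211
time: 40.8
ee_pos: [0.5587, 0.0283, 0.1405]
eef_rot: [0.642, 0.767, 0.001, 0.001]
ft_force: [-0.5, -0.4, -1.9]
width: 0.0211
[ 0.85  0.63 -1.28  1.72  0.63  1.28  1.17]
```

```bash
python3 -m creep '[{"x":-0.01,"y":0.03,"z":0,"spin":9},{"x":-0.02,"y":0.06,"z":0,"spin":18},{"x":-0.03,"y":0.1,"z":0,"spin":27},{"x":-0.045,"y":0.14,"z":0,"spin":36},{"x":-0.06,"y":0.18,"z":0,"spin":45},{"x":-0.075,"y":0.21,"z":0,"spin":54},{"x":-0.085,"y":0.24,"z":0,"spin":63},{"x":-0.093,"y":0.263,"z":-0.02,"spin":71},{"x":-0.093,"y":0.263,"z":-0.03,"spin":75},{"x":-0.093,"y":0.263,"z":-0.03,"spin":75},{"x":-0.093,"y":0.263,"z":-0.03,"spin":75}]'
python3 -c "
from h import *
print(r.read_state()['joint_positions'].round(2))"
```

```text
time: 42.18
ee_pos: [0.4649, 0.2906, 0.108]
eef_rot: [0.043, 0.999, -0.0, -0.0]
ft_force: [0.3, -0.0, -1.2]
width: 0.0211
[ 0.39  0.77 -1.4   1.78  0.79  1.31  1.85]
```

```bash
python3 -m creep '[{"x":0,"y":0,"z":-0.025,"spin":0},{"x":0,"y":0,"z":-0.042,"spin":0},{"x":0,"y":0,"z":-0.052,"spin":0},{"x":0,"y":0,"z":-0.056,"spin":0},{"x":0,"y":0,"z":-0.056,"spin":0}]'
```

```text
time: 42.8
ee_pos: [0.4646, 0.2911, 0.0521]
eef_rot: [0.042, 0.999, -0.0, -0.0]
ft_force: [-2.0, -0.9, 4.2]
width: 0.0212
```

```bash
python3 -m creep '[{"x":0,"y":0,"z":0,"spin":0},{"x":0,"y":0,"z":0,"spin":0},{"x":0,"y":0,"z":0.04,"spin":0},{"x":0,"y":0,"z":0.08,"spin":-5},{"x":0.02,"y":-0.03,"z":0.09,"spin":-15},{"x":0.04,"y":-0.065,"z":0.09,"spin":-25},{"x":0.06,"y":-0.1,"z":0.09,"spin":-35},{"x":0.085,"y":-0.14,"z":0.09,"spin":-45},{"x":0.11,"y":-0.18,"z":0.09,"spin":-55},{"x":0.14,"y":-0.22,"z":0.09,"spin":-65},{"x":0.165,"y":-0.26,"z":0.08,"spin":-75},{"x":0.172,"y":-0.279,"z":0.07,"spin":-75}]' 0.044
python3 -m creep '[{"x":0,"y":0,"z":0,"spin":0},{"x":0,"y":0,"z":0,"spin":0}]'
python3 -c "
from h import *
print(r.read_state()['joint_positions'].round(2))
c=shot('scene','s7.png')
for a in((12,(.636,.011),.028),(15,(.465,.291),.022)):
  try: brass(c,*a)
  except Exception as e: print(a,e)"
```

```text
time: 44.3
ee_pos: [0.638, 0.0089, 0.1213]
eef_rot: [0.643, 0.765, -0.0, 0.0]
ft_force: [-0.3, 1.4, 0.1]
width: 0.0437
time: 44.55
ee_pos: [0.6361, 0.0142, 0.1222]
eef_rot: [0.64, 0.768, 0.0, -0.0]
ft_force: [-0.0, 0.2, 0.6]
width: 0.044
[ 0.66  0.72 -1.09  1.53  0.65  1.29  1.24]
N12: fft teeth 11 boss 640.9,10.5 r12.7 ztop 51.1 disc 637.4,15.0 R25.7 phase 5.7 /30.0
N15: fft teeth 11 boss 468.3,287.0 r14.3 ztop 44.5 disc 460.3,293.5 R36.6 phase 4.0 /24.0
```

```bash
python3 -m creep '[{"x":0,"y":-0.0015,"z":-0.03,"spin":0},{"x":0,"y":-0.0015,"z":-0.05,"spin":0},{"x":0,"y":-0.0015,"z":-0.064,"spin":0},{"x":0,"y":-0.0015,"z":-0.064,"spin":0}]'
python3 -m creep '[{"x":0,"y":0,"z":0,"spin":0},{"x":0,"y":0,"z":0,"spin":0},{"x":0,"y":0,"z":0,"spin":0},{"x":0,"y":0,"z":0,"spin":0},{"x":0,"y":0,"z":0,"spin":0}]' 0.0 25
python3 -m creep '[{"x":0,"y":0,"z":0.02,"spin":0},{"x":0,"y":0,"z":0.05,"spin":0},{"x":0,"y":0.0,"z":0.08,"spin":0},{"x":-0.01,"y":0.03,"z":0.08,"spin":9},{"x":-0.025,"y":0.06,"z":0.08,"spin":18},{"x":-0.04,"y":0.1,"z":0.08,"spin":27},{"x":-0.055,"y":0.14,"z":0.08,"spin":36},{"x":-0.07,"y":0.17,"z":0.08,"spin":45},{"x":-0.077,"y":0.19,"z":0.06,"spin":54},{"x":-0.077,"y":0.202,"z":0.05,"spin":63},{"x":-0.077,"y":0.202,"z":0.05,"spin":63},{"x":-0.077,"y":0.202,"z":0.05,"spin":63}]'
python3 -c "
from h import *
print(r.read_state()['joint_positions'].round(2))"
```

```text
time: 45.1
ee_pos: [0.6362, 0.0108, 0.057]
eef_rot: [0.641, 0.767, -0.0, -0.001]
ft_force: [-0.1, -0.4, -0.8]
width: 0.044
time: 45.72
ee_pos: [0.6371, 0.0107, 0.0583]
eef_rot: [0.642, 0.767, 0.0, 0.0]
ft_force: [0.5, 1.1, 3.0]
width: 0.0211
time: 47.22
ee_pos: [0.5602, 0.2118, 0.1086]
eef_rot: [0.148, 0.989, -0.0, 0.0]
ft_force: [0.1, -0.6, -0.5]
width: 0.0215
[ 0.47  0.8  -1.3   1.64  0.79  1.32  1.88]
```

```bash
python3 -m creep '[{"x":-0.0005,"y":0.0025,"z":-0.02,"spin":0},{"x":-0.0005,"y":0.0025,"z":-0.035,"spin":0},{"x":-0.0005,"y":0.0025,"z":-0.043,"spin":0},{"x":-0.0005,"y":0.0025,"z":-0.043,"spin":0}]'
```

```text
time: 47.72
ee_pos: [0.5589, 0.2147, 0.064]
eef_rot: [0.146, 0.989, -0.0, -0.001]
ft_force: [-0.3, -0.5, 0.1]
width: 0.0214
```

```bash
python3 -m creep '[{"x":0,"y":0,"z":-0.004,"spin":0},{"x":0,"y":0,"z":-0.008,"spin":0},{"x":0,"y":0,"z":-0.0115,"spin":0},{"x":0,"y":0,"z":-0.0115,"spin":0}]'
```

```text
time: 48.22
ee_pos: [0.5592, 0.2148, 0.053]
eef_rot: [0.146, 0.989, -0.0, -0.0]
ft_force: [0.1, -0.0, -0.8]
width: 0.0213
```

```bash
python3 -m creep '[{"x":0,"y":0,"z":0,"spin":0},{"x":0,"y":0,"z":0,"spin":0},{"x":0,"y":0,"z":0.04,"spin":0},{"x":0,"y":-0.02,"z":0.08,"spin":-5},{"x":0.01,"y":-0.06,"z":0.09,"spin":-14},{"x":0.02,"y":-0.1,"z":0.09,"spin":-23},{"x":0.03,"y":-0.14,"z":0.09,"spin":-32},{"x":0.04,"y":-0.18,"z":0.09,"spin":-41},{"x":0.05,"y":-0.22,"z":0.09,"spin":-50},{"x":0.06,"y":-0.26,"z":0.09,"spin":-59},{"x":0.0725,"y":-0.2905,"z":0.08,"spin":-63},{"x":0.0725,"y":-0.2905,"z":0.07,"spin":-63}]' 0.044
python3 -m creep '[{"x":0,"y":0,"z":0,"spin":0},{"x":0,"y":0,"z":0,"spin":0}]'
python3 -c "
from h import *
print(r.read_state()['joint_positions'].round(2))
c=shot('scene','s8.png')
for a in((21,(.6317,-.0757),.028),(12,(.559,.215),.022),(15,(.465,.291),.022)):
  try: brass(c,*a)
  except Exception as e: print(a,e)"
```

```text
time: 49.72
ee_pos: [0.6325, -0.0788, 0.1221]
eef_rot: [0.643, 0.766, -0.0, 0.0]
ft_force: [-0.2, 0.8, 0.3]
width: 0.0438
time: 49.98
ee_pos: [0.6317, -0.0739, 0.1234]
eef_rot: [0.64, 0.768, 0.0, -0.0]
ft_force: [-0.2, 0.6, 1.1]
width: 0.0441
[ 0.8   0.72 -1.1   1.53  0.65  1.3   1.38]
N21: fft teeth 21 boss 635.7,-77.6 r12.2 ztop 50.6 disc 636.4,-76.5 R36.3 phase 15.3 /17.1
N12: fft teeth 11 boss 562.4,212.8 r13.3 ztop 45.1 disc 558.1,222.3 R30.2 phase 6.2 /30.0
N15: fft teeth 11 boss 467.3,288.6 r12.4 ztop 44.2 disc 464.7,298.3 R36.1 phase 20.8 /24.0
```

```bash
python3 -m creep '[{"x":0,"y":0,"z":-0.03,"spin":0},{"x":0,"y":0,"z":-0.05,"spin":0},{"x":0,"y":0,"z":-0.064,"spin":0},{"x":0,"y":0,"z":-0.064,"spin":0}]'
python3 -m creep '[{"x":0,"y":0,"z":0,"spin":0},{"x":0,"y":0,"z":0,"spin":0},{"x":0,"y":0,"z":0,"spin":0},{"x":0,"y":0,"z":0,"spin":0},{"x":0,"y":0,"z":0,"spin":0}]' 0.0 30
python3 -m creep '[{"x":0,"y":0,"z":0.02,"spin":0},{"x":0,"y":0,"z":0.05,"spin":0},{"x":0,"y":0.03,"z":0.08,"spin":7},{"x":-0.01,"y":0.08,"z":0.08,"spin":15},{"x":-0.02,"y":0.12,"z":0.08,"spin":23},{"x":-0.03,"y":0.16,"z":0.08,"spin":31},{"x":-0.045,"y":0.21,"z":0.08,"spin":39},{"x":-0.055,"y":0.25,"z":0.08,"spin":47},{"x":-0.065,"y":0.29,"z":0.08,"spin":56},{"x":-0.075,"y":0.33,"z":0.08,"spin":65},{"x":-0.0815,"y":0.36,"z":0.08,"spin":72},{"x":-0.0815,"y":0.374,"z":0.07,"spin":75}]'
python3 -m creep '[{"x":0,"y":0,"z":0,"spin":0},{"x":0,"y":0,"z":0,"spin":0}]'
python3 -c "
from h import *
print(r.read_state()['joint_positions'].round(2))"
```

```text
time: 50.52
ee_pos: [0.6313, -0.0754, 0.0585]
eef_rot: [0.641, 0.767, -0.0, -0.001]
ft_force: [0.5, -0.1, 0.8]
width: 0.044
time: 51.15
ee_pos: [0.632, -0.0758, 0.0597]
eef_rot: [0.642, 0.767, 0.0, 0.0]
ft_force: [-0.4, -0.3, 5.0]
width: 0.021
time: 52.65
ee_pos: [0.5496, 0.3005, 0.1304]
eef_rot: [0.04, 0.999, 0.001, 0.0]
ft_force: [0.9, -0.3, -2.6]
width: 0.0212
time: 52.9
ee_pos: [0.551, 0.2968, 0.1291]
eef_rot: [0.044, 0.999, -0.0, -0.0]
ft_force: [0.0, 0.1, -1.9]
width: 0.0209
[ 0.3   0.84 -1.32  1.55  0.82  1.4   1.97]
```

```bash
python3 -m creep '[{"x":-0.001,"y":0.002,"z":-0.025,"spin":0},{"x":-0.001,"y":0.002,"z":-0.045,"spin":0},{"x":-0.001,"y":0.002,"z":-0.062,"spin":0},{"x":-0.001,"y":0.002,"z":-0.062,"spin":0}]'
python3 -m creep '[{"x":0,"y":0,"z":-0.004,"spin":0},{"x":0,"y":0,"z":-0.008,"spin":0},{"x":0,"y":0,"z":-0.012,"spin":0},{"x":0,"y":0,"z":-0.012,"spin":0}]'
```

```text
time: 53.4
ee_pos: [0.5486, 0.2997, 0.0654]
eef_rot: [0.042, 0.999, -0.001, -0.001]
ft_force: [-0.2, 0.5, -1.4]
width: 0.0211
time: 53.9
ee_pos: [0.5492, 0.3003, 0.0551]
eef_rot: [0.042, 0.999, -0.0, -0.0]
ft_force: [0.1, 0.3, -1.8]
width: 0.0209
```

```bash
python3 -m creep '[{"x":0,"y":0,"z":-0.0012,"spin":0},{"x":0,"y":0,"z":-0.0012,"spin":0}]'
python3 -m creep '[{"x":0,"y":0,"z":0,"spin":0},{"x":0,"y":0,"z":0,"spin":0},{"x":0,"y":0,"z":0.04,"spin":0},{"x":0,"y":0,"z":0.08,"spin":0},{"x":-0.01,"y":-0.04,"z":0.12,"spin":-9},{"x":-0.02,"y":-0.08,"z":0.16,"spin":-18},{"x":-0.03,"y":-0.12,"z":0.2,"spin":-27},{"x":-0.03,"y":-0.15,"z":0.215,"spin":-37},{"x":-0.03,"y":-0.17,"z":0.215,"spin":-47},{"x":-0.03,"y":-0.17,"z":0.215,"spin":-57},{"x":-0.03,"y":-0.17,"z":0.215,"spin":-67},{"x":-0.03,"y":-0.17,"z":0.215,"spin":-77}]' 0.044
python3 -m creep '[{"x":0,"y":0,"z":0,"spin":-10},{"x":0,"y":0,"z":0,"spin":-20},{"x":0,"y":0,"z":0,"spin":-30},{"x":0,"y":0,"z":0,"spin":-40},{"x":0,"y":0,"z":0,"spin":-50},{"x":0,"y":0,"z":0,"spin":-60},{"x":0,"y":0,"z":0,"spin":-70},{"x":0,"y":0,"z":0,"spin":-80},{"x":0,"y":0,"z":0,"spin":-90},{"x":0,"y":0,"z":0,"spin":-92},{"x":0,"y":0,"z":0,"spin":-92},{"x":0,"y":0,"z":0,"spin":-92}]'
python3 - <<'E'
from h import *
print(r.read_state()['joint_positions'].round(2))
c=shot('wrist','w15.png')
for a in((21,(.550,.300),.022),(12,(.559,.215),.022),(15,(.465,.291),.022)):
  try: brass(c,*a)
  except Exception as e: print(a,e)
s=shot('scene','s9.png')
cv2.imwrite('pics/f.png',np.hstack([c['pixels'][:250],]))
t=cv2.resize(s['pixels'][60:220,240:420],(450,400)); u=cv2.resize(c['pixels'][:250],None,fx=.62,fy=.62)
im=np.zeros((400,800,3),np.uint8); im[:,:450]=t; im[:u.shape[0],450:450+u.shape[1]]=u[:,:350]; cv2.imwrite('pics/f.png',im)
P=pts(s); tt=shot('top'); P=pts(tt); q=P[(P[...,1]>.3)&(P[...,1]<.5)&(P[...,2]>.1)&(P[...,2]<.26)&(abs(P[...,0]-.5)<.12)]; print(len(q), q.min(0), q.max(0)) if len(q) else 0
E
```

```text
time: 54.15
ee_pos: [0.5493, 0.3004, 0.0541]
eef_rot: [0.042, 0.999, 0.0, -0.0]
ft_force: [-0.3, 0.1, -2.3]
width: 0.0209
time: 55.65
ee_pos: [0.5192, 0.1305, 0.2693]
eef_rot: [0.657, 0.754, 0.0, 0.0]
ft_force: [0.0, -0.4, -0.6]
width: 0.0441
time: 57.15
ee_pos: [0.5192, 0.1304, 0.2691]
eef_rot: [0.998, 0.055, 0.0, -0.0]
ft_force: [-0.1, -0.2, -0.0]
width: 0.0439
[ 0.53  0.25 -0.99  1.63  0.21  1.38 -0.38]
N21: fft teeth 21 boss 548.4,300.4 r11.6 ztop 45.3 disc 548.1,300.8 R35.1 phase 4.6 /17.1
N12: fft teeth 12 boss 558.6,215.6 r11.0 ztop 45.3 disc 558.7,215.5 R20.9 phase 24.3 /30.0
N15: fft teeth 15 boss 464.7,290.4 r11.3 ztop 45.3 disc 464.5,290.6 R25.7 phase 10.3 /24.0
2836 [0.4005442  0.36388899 0.10002116] [0.58733159 0.45150841 0.21131882]
```

View pics/f.png

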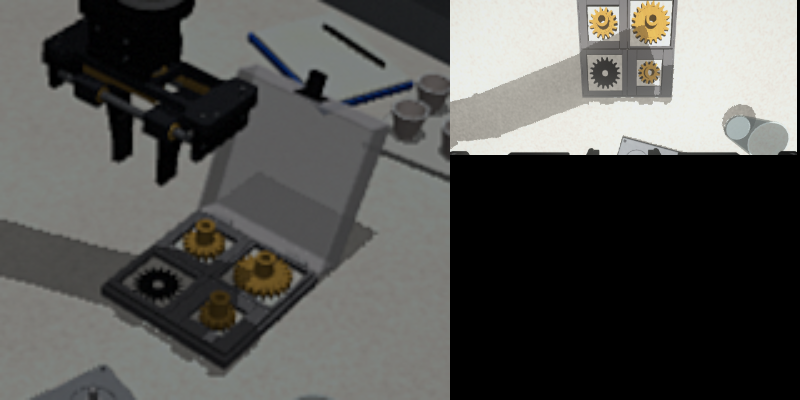

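All gears lie in their own pockets: axes within 2 mm of the floor centres, boss tops all 45.3 mm. Now take the tab again and shut the cover along the same arc.

```bash
python3 -m creep '[{"x":0,"y":0.04,"z":0.03,"spin":0},{"x":-0.005,"y":0.09,"z":0.05,"spin":0},{"x":-0.01,"y":0.14,"z":0.05,"spin":0},{"x":-0.015,"y":0.19,"z":0.05,"spin":0},{"x":-0.02,"y":0.24,"z":0.05,"spin":0},{"x":-0.025,"y":0.284,"z":0.05,"spin":0},{"x":-0.025,"y":0.284,"z":0.02,"spin":0},{"x":-0.025,"y":0.284,"z":-0.03,"spin":0},{"x":-0.025,"y":0.284,"z":-0.057,"spin":0},{"x":-0.025,"y":0.284,"z":-0.057,"spin":0}]' 0.055
python3 -m creep '[{"x":0,"y":0,"z":0,"spin":0},{"x":0,"y":0,"z":0,"spin":0},{"x":0,"y":0,"z":0,"spin":0},{"x":0,"y":0,"z":0,"spin":0},{"x":0,"y":0,"z":0,"spin":0}]' 0.0 25
```

```text
time: 58.55
ee_pos: [0.4942, 0.4144, 0.2116]
eef_rot: [0.999, 0.054, -0.0, -0.0]
ft_force: [-0.2, 0.3, 0.4]
width: 0.0552
time: 59.18
ee_pos: [0.4941, 0.4144, 0.2121]
eef_rot: [0.999, 0.054, -0.0, 0.0]
ft_force: [-0.8, -0.5, 0.4]
width: 0.0195
```

```bash
python3 -m creep '[{"x":0.001,"y":-0.011,"z":0.003,"spin":0},{"x":0.003,"y":-0.026,"z":0.007,"spin":0},{"x":0.005,"y":-0.044,"z":0.0105,"spin":0},{"x":0.0075,"y":-0.065,"z":0.0125,"spin":0},{"x":0.01,"y":-0.086,"z":0.0125,"spin":0},{"x":0.012,"y":-0.107,"z":0.01,"spin":0},{"x":0.0145,"y":-0.128,"z":0.005,"spin":0},{"x":0.0175,"y":-0.155,"z":-0.004,"spin":0},{"x":0.02,"y":-0.177,"z":-0.0155,"spin":0},{"x":0.0225,"y":-0.1975,"z":-0.0295,"spin":0},{"x":0.025,"y":-0.2185,"z":-0.0485,"spin":0},{"x":0.025,"y":-0.2185,"z":-0.0485,"spin":0}]'
python3 -m creep '[{"x":0.001,"y":-0.017,"z":-0.02,"spin":0},{"x":0.003,"y":-0.032,"z":-0.042,"spin":0},{"x":0.004,"y":-0.044,"z":-0.067,"spin":0},{"x":0.005,"y":-0.052,"z":-0.092,"spin":0},{"x":0.006,"y":-0.057,"z":-0.11,"spin":0},{"x":0.006,"y":-0.058,"z":-0.126,"spin":0},{"x":0.006,"y":-0.058,"z":-0.128,"spin":0},{"x":0.006,"y":-0.058,"z":-0.128,"spin":0}]'
```

```text
time: 60.68
ee_pos: [0.5193, 0.1923, 0.1624]
eef_rot: [0.999, 0.052, -0.001, 0.002]
ft_force: [-3.5, -7.9, 6.5]
width: 0.0188
time: 61.68
ee_pos: [0.5256, 0.136, 0.0351]
eef_rot: [0.999, 0.053, -0.0, 0.001]
ft_force: [2.3, -8.1, -2.3]
width: 0.0189
```

```bash
python3 -m creep '[{"x":0,"y":0.001,"z":-0.002,"spin":0},{"x":0,"y":0.001,"z":-0.003,"spin":0},{"x":0,"y":0.001,"z":-0.003,"spin":0}]'
python3 -m creep '[{"x":0,"y":0,"z":0,"spin":0},{"x":0,"y":0,"z":0,"spin":0},{"x":0,"y":0,"z":0,"spin":0},{"x":0,"y":-0.01,"z":0.04,"spin":0},{"x":0,"y":-0.03,"z":0.09,"spin":0},{"x":-0.03,"y":-0.08,"z":0.14,"spin":0},{"x":-0.05,"y":-0.13,"z":0.18,"spin":0},{"x":-0.05,"y":-0.19,"z":0.2,"spin":0},{"x":-0.05,"y":-0.25,"z":0.2,"spin":0},{"x":-0.05,"y":-0.25,"z":0.2,"spin":0},{"x":-0.05,"y":-0.25,"z":0.2,"spin":0}]' 0.05
python3 rk.py; python3 - <<'E'
from h import *
for n in ('top','scene'):
    c=shot(n,'end_%s.png'%n); P=pts(c)
    m=(abs(P[...,0]-.512)<.07)&(abs(P[...,1]-.2525)<.08)
    q=P[m]; q=q[abs(q[:,2]-.056)<.02]
    A=np.c_[q[:,:2],np.ones(len(q))]; k=np.linalg.lstsq(A,q[:,2],rcond=None)[0]; print(n,len(q),'cover median z',np.median(q[:,2]).round(4),'tilt',k[:2].round(4))
i=cv2.absdiff(cv2.imread('pics/top0.png'),cv2.imread('pics/end_top.png'))
print('diff beaker/driver/jar',[int((cv2.cvtColor(i[a:b,x:y],6)>40).sum()) for a,b,x,y in((105,150,195,240),(125,147,265,340),(120,165,360,405))])
print(r.read_state()['time'],r.read_state()['ft_force'])
E
```

```text
time: 62.05
ee_pos: [0.5256, 0.136, 0.0322]
eef_rot: [0.999, 0.053, -0.0, 0.002]
ft_force: [1.9, -12.7, -0.9]
width: 0.019
time: 63.42
ee_pos: [0.4752, -0.1112, 0.2324]
eef_rot: [0.999, 0.053, 0.0, -0.0]
ft_force: [-0.2, 0.6, -0.4]
width: 0.0501
top cover [510.7 252.9] [182. 183.] 6.41 357
top tab 178 ztop 0.0434 min [0.455  0.1382 0.0388] max [0.5363 0.1644 0.0449]
scene cover [514.6 249.3] [185.5 187.7] 6.55 196
scene tab 249 ztop 0.0434 min [0.4368 0.1347 0.0387] max [0.563  0.1649 0.045 ]
top 4721 cover median z 0.0565 tilt [-0.0005 -0.005 ]
scene 1871 cover median z 0.0557 tilt [-0.0004 -0.0048]
diff beaker/driver/jar [0, 0, 0]
63.675 [-0.29021239  0.28365024  0.10795199]
```

The cover is shut: its rectangle matches the start, its top is at 56 mm and the tilt is 0.005 rad. Nothing changed around the glassware or the screwdriver. Handing in.

```bash
python3 -c "
from bench import r
print(r.close_job())"
```

```text
the job is handed in; nothing more can be done
None
```

I handed the job in after about 64 s of robot time. All three brass gears present (12, 15 and 21 teeth) were tested and put away, and the cover is shut; no verdict was reported. Gear18 was absent, and the blue and grey look-alikes were left alone.

**Test:**
- All three gears went fully down on their posts in mesh, with boss tops at 51.1–51.3 mm and axes within about 2 mm of the posts.
- The master stood about 6° past the zero mark at the start. I turned it the negative way first, but the wrist neared its joint limit after 28°. I then turned it back through zero to the + quarter mark, where the pointer read about +1.57 rad with all the gears still down.

**Last checks:**
- **Gears:** before closing, each gear was in its own pocket within about 2 mm of the middle, boss top at 45.3 mm.
- **Cover:** after closing, its top is at 56 mm with a tilt of 0.005 rad, and its outline matches the start.
- **Bystanders:** the beaker, jar and screwdriver areas show no change in the top view.

**Disagreements:**
- The 15-tooth silhouette was partly hidden, and its direct readings were 5–7 mm from where the pocket grid put it. I used the grid position, and the gear seated there.
- The scene camera's rack and gear positions were off by up to about 10 mm from the wrist camera's, so I relied on the wrist camera.

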